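Draw up the cam-lock joint of a knock-down saddle rack

TASK

Slide the loose board by its batten up to the fixed board until it meets the two rubber buffers, and let go of it. Then take the flat-bladed screwdriver from the tool rack and turn the cam lock clockwise so that it grabs the bolt head and draws the joint fully closed; stop as soon as it is closed and goes stiff, without over-tightening it or digging the driver into the wood. Stand the screwdriver back upright in the rack hole it came from, let go, and leave the other tools and things where they are.

Things in the scene. Friction and masses are not known exactly. Their poses are not given: they have to be found in the camera images.
- rail_edge (a point): Point on the upper edge of the loose board's meeting face, above its bolt, 50 mm above the bench; the gap is its distance along the slide from joint_face: 28 to 45 mm at the start, 0 when closed.
- rail: Loose board (160 x 120 x 38 mm, pale wood, top 50 mm above the bench) sliding in its jig along its y (+ closes), friction about 2.5 N. Over the last 4 mm of gap two sprung rubber buffers push back (6 N in all when closed); let go, it springs part of the way back. Its bolt, with a 9 mm round head, stands out 21 mm (to the head's centre) towards the cam; pulling it with over 32 N spoils the fitting.
- rail_batten (a point): Centre of the darker wooden batten on top of the loose board, to hold it by: 110 mm long (along x), 24 mm thick (along y), 32 mm high (its top 82 mm above the bench); y points along the slide in the closing direction, towards the fixed board.
- joint_face (a point): Point on the upper edge of the fixed board's meeting face, above its bolt hole, 50 mm above the bench; y points along the slide away from the loose board. The fixed board is 160 mm (x) by 112 mm (y).
- cam: Bare metal cam disc, 44 mm across, turning about a vertical axis in the fixed board. Origin: centre of its top, 52 mm above the bench. x along its screwdriver slot (17 mm long, 5 mm wide, 7 mm deep, closed ends, flat bottom). -y: pointer mark and claw mouth. At the start -y faces the loose board or is up to 0.25 rad anticlockwise of that from above, with the claw open.
- lock: Dark round surround of the cam, origin at its centre. Turned clockwise from above, the claw grabs the bolt 0.3 to 1.2 rad past the cam's -y facing the loose board, then draws it in some 5 mm per rad and closes it at 0.9 to 2.1 rad (differs). Moment on the driver: 0.08 N m slack, 0.1 to 0.22 while drawing, then rising; 0.24 to 0.28 when closed, over 0.34 too much. The cam stays where left.
- driver_handle (a point): Centre of the screwdriver's flat-sided wooden handle: 30 mm wide (along x), 20 mm thick (along y, the way to grip it), 70 mm high; z up. The only flat-handled one of the three tools in the wooden rack: the awl's handle is round and bulged, the punch a plain dark round bar. 0.08 to 0.15 kg.
- driver_tip (a point): Middle of the blade's end, 105 mm below the handle's centre; x along the blade's 14 mm width; 4 mm thick (y), 14 mm long; shank above it 8 mm round, 50 mm long. Stands in a 18 mm round hole of the rack, its 28 mm collar on the rack's top 75 mm above the bench; the next tools 75 mm away along the row, roughly along x.
- frame: The fixed board with its plywood jig (210 mm wide over two low side fences, 330 mm long); origin on the bench below the cam, to 3 mm; y along the slide, away from the loose board.
- driver: The screwdriver; origin on its axis at the underside of the brass collar, 41 mm below the handle's centre and 64 mm above the tip; z up along the handle.
- awl: Awl with a round bulged wooden handle, standing in the rack; origin at the underside of its collar. To be left alone.
- punch: Round steel punch standing in the rack, 24 mm across; origin at its shoulder on the rack's top. To be left alone.
- wax_tin: Round flat tin, 48 mm across and 22 mm high, standing on the far corner of the fixed board; origin under its centre. To be left alone.
- mallet: Hammer lying beyond the jig; origin under it. To be left alone.
- girth_ring: Steel ring, 64 mm across, lying on the bench. To be left alone.
- harness_ring: Brass ring, 48 mm across, lying on the bench. To be left alone.
- thread_spool: Wooden spool, 44 mm across and 50 mm high, standing on the bench. To be left alone.
There are look-alikes about, which are no part of the job. Leave any green look-alike of the driver alone.

How it is judged:
By the outcome, as a careful person would: the job done as asked, in the order asked, and still so for the second after the job is handed in, with the robot touching nothing.
It also fails if it takes over 72 s, if anything falls off the work surface, if the arm or the gripper's body presses on something with over 40 N, if the wrist force passes 120 N, or if a joint passes its speed limit or range.

ROBOT

A 6-joint arm with a two-finger parallel gripper is mounted at the origin on the work surface. World frame = base frame: x ahead of the robot, y to its left, z up, the work surface at z = 0. Lengths are in mm, angles in degrees, forces in N, time in s.
With the tool pointing down it reaches from about 350 to 850 mm from the base axis. Payload 8.1 kg.
Tool frame: the origin (TCP) lies between the finger pads; the fingertips stand 17 mm ahead of it and the grasp point (between the pads) lies 2 mm behind it; z points along the fingers, y is the line along which they close (so a half turn about z gives the same grasp; the last joint's range is limited). The gripper opens to 85 mm and grips with 20 to 120 N. Pads are 22 mm wide; open, the fingers measure 114 mm over their backs; the gripper's body (76 mm by 85 mm) begins 54 mm behind the grasp point. The pads swing forward as they close: fully open they stand 13 mm farther back than shut.
Start: joints at [66.44, 7.471, 85.268, -0, 87.261, -4.893], TCP at [192.019, 568.449, 209.292] pointing down, gripper open.
Joint ranges: [-169.43, 169.43], [-51.17, 129.36], [1.28, 143.12], [-76.62, 256.62], [0, 156.53], [-152.29, 152.29]. Speed limits (degrees/s): [136.94, 136.94, 159.86, 180, 180, 180].

INTERFACE

Orientations are given as [roll, pitch, yaw] about the fixed x, y, z axes, in that order (R = Rz(yaw) Ry(pitch) Rx(roll)).
In Python, from bench import sense, snapshot, hand_in, trace, place_of gives the robot as it stands.
- The arm moves only by the shell command python3 -m handwheel 'ROWS' [FORCE]. ROWS is JSON, a list of rows, each a list of 7 numbers: the opening, from -1 (shut) to 1 (fully open), then the shift along the tool's x, y, z in cm, then the turn, a rotation vector about the tool's x, y, z in rad. A call has 1 to 12 rows; each row shifts and turns the commanded pose from where the row before left it, along the tool's axes as they then stand; what a row does not reach is not made up. A row lasts 1/12 s, in which the tool goes at most 41.7 mm and 7.16 degrees, less where a joint would pass 70% of its speed; a pose out of reach is approached as far as the arm can. A call with a gripper value outside its range is refused whole. The fingers move at their own pace and stop on an object; FORCE is the grip in N (left out, the last holds). Time passes only in rows, so rows that do not move let the fingers close. It gives the time, the measured TCP pose, the force, the opening and the grip force at its end, in the units of the state.
- sense(): the state, without advancing time (a new reading comes with each control period).
- snapshot(name): name is "scene" or "top" or "wrist"; returns a dict with "image" (384x512x3 uint8, red, green, blue), "intrinsics" (3x3 intrinsics, pixels), "R" (3x3) and "t" (3): a world point X has camera coordinates R X + t. Camera axes: x right, y down, z forward; pixel columns grow to the right and rows downward; lengths in mm; the calibration is good to about 2 mm. A picture is of the moment at which its call begins. There is no depth.
- hand_in(): hands the job in; it is judged then, once.
Trained networks look in a picture, given as the dict that the camera call returned (one of the last four; its "shot" number tells which), for a name from the list of things; names that differ only in an ending like _2 or _b are one class to them, and where a whole thing is asked for, a point or a joint stands for the part that bears it (a point fixed in the world has none). Each returns a list of dicts, best first, with "conf" (0 to 1); they miss things now and then, are a little off and sometimes report something else, mostly with a low value. They report only what shows in the picture. A call takes as long as a camera call. They do not tell look-alikes from the thing itself.
- trace(picture, query): "pixels" (384x512 bool, what is visible of it).
- place_of(picture, query): "location" ([x, y, z] in mm, in world coordinates, good to about 4 mm: a listed point, or the origin of a listed thing).
The state is a dict: "time": time; "joint_pos": joint angles; "qd": joint speeds; "joint_efforts": joint torques, N m; "tool_pos": TCP position; "tcp_rot": TCP orientation; "ft_force": force on the tool from outside, world axes, zero at the start; "wrist_torque": the same for the moment, N m; "finger_gap": finger opening in mm; "grip_force": force on a finger pad.
Only numpy, scipy, OpenCV 4.12 (cv2) and the standard library are available. Lean on these libraries where they do the work, as an engineer would, in place of code of your own. Each camera call takes 0.05 s, during which the arm holds its last target. There are 200 camera calls.

## Working session

There is one attempt and no reset: what is moved stays moved. The work goes in short steps, Python scripts to look and compute and a shell command to move; the robot and the scene stay as the last step left them, time stands still between calls to the robot, and variables do not carry over. Pictures are saved under pics/ and viewed, at most 10 in all, crops included, and the job is handed in when it is done.

```bash
ls; mkdir -p pics
cat > h.py <<'E'
from bench import *
import numpy as np, cv2
from scipy.spatial.transform import Rotation as Ro
def save(p,n): cv2.imwrite('pics/'+n+'.png',p["image"][:,:,::-1])
def proj(p,X):
    c=np.array(p["R"])@np.array(X,float)+np.array(p["t"]).ravel(); k=np.array(p["intrinsics"])@c; return k[:2]/k[2]
def at_z(p,uv,z):
    R=np.array(p["R"]);t=np.array(p["t"]).ravel();K=np.array(p["intrinsics"])
    d=R.T@np.linalg.solve(K,[uv[0],uv[1],1]);c=-R.T@t
    return c+d*(z-c[2])/d[2]
def tri(obs):
    A=[];b=[]
    for p,uv in obs:
        R=np.array(p["R"]);t=np.array(p["t"]).ravel();K=np.array(p["intrinsics"])
        d=R.T@np.linalg.solve(K,[uv[0],uv[1],1]);d/=np.linalg.norm(d);c=-R.T@t
        P=np.eye(3)-np.outer(d,d);A.append(P);b.append(P@c)
    return np.linalg.lstsq(np.vstack(A),np.hstack(b),rcond=None)[0]
def st():
    s=sense();print({k:np.round(s[k],3).tolist() for k in s if k not in('qd','joint_efforts')});return s
E
python3 - <<'E'
from h import *
s=st()
print(s['joint_efforts'])
for n in ("scene","top"):
    p=snapshot(n);save(p,n)
    for q in "rail_edge rail_batten joint_face cam lock driver_handle driver_tip frame driver awl punch wax_tin".split():
        r=place_of(p,q)
        print(n,q,[(np.round(a["location"]).tolist(),round(a["conf"],2),np.round(proj(p,a["location"])).tolist()) for a in r[:3]])
E
```

```text
pics
{'time': 0.0, 'joint_pos': [66.441, 7.514, 85.332, -0.001, 87.26, -4.893], 'tool_pos': [191.783, 567.895, 208.231], 'tcp_rot': [-179.895, -0.008, 161.334], 'ft_force': [-0.55, 0.235, 0.762], 'wrist_torque': [0.003, -0.039, -0.049], 'grip_force': 0.0, 'finger_gap': 85.337}
[ 5.29640347e-04 -5.69361520e+01 -5.00573087e+01 -1.69063082e-04
  1.38973090e-02  1.13716123e-05]
scene rail_edge [([517.0, 48.0, 47.0], 0.79, [256.0, 193.0]), ([519.0, 122.0, 54.0], 0.19, [282.0, 190.0])]
scene rail_batten [([512.0, -16.0, 65.0], 0.89, [232.0, 189.0])]
scene joint_face [([520.0, 79.0, 50.0], 0.62, [267.0, 192.0])]
scene cam [([523.0, 116.0, 50.0], 0.72, [280.0, 192.0]), ([692.0, -317.0, -1.0], 0.52, [118.0, 270.0])]
scene lock [([517.0, 48.0, 46.0], 0.58, [256.0, 193.0]), ([518.0, 121.0, 53.0], 0.53, [282.0, 190.0])]
scene driver_handle [([512.0, -186.0, 97.0], 0.84, [166.0, 186.0]), ([585.0, -276.0, 118.0], 0.66, [125.0, 208.0]), ([517.0, 49.0, 50.0], 0.63, [256.0, 192.0])]
scene driver_tip [([512.0, -188.0, 0.0], 0.65, [172.0, 207.0])]
scene frame [([520.0, 117.0, -1.0], 0.85, [280.0, 202.0
[... 715 characters left out ...]
.0])]
top driver_handle [([582.0, -275.0, 118.0], 0.77, [376.0, 198.0]), ([511.0, -186.0, 104.0], 0.58, [341.0, 225.0])]
top driver_tip [([515.0, -193.0, 2.0], 0.56, [336.0, 227.0]), ([517.0, 77.0, -1.0], 0.39, [243.0, 226.0])]
top frame [([520.0, 116.0, 2.0], 0.93, [229.0, 224.0]), ([584.0, 434.0, -0.0], 0.74, [122.0, 202.0]), ([694.0, -318.0, 3.0], 0.4, [376.0, 167.0])]
top driver [([514.0, -187.0, 66.0], 0.64, [338.0, 225.0]), ([584.0, -278.0, 73.0], 0.63, [371.0, 199.0])]
top awl [([510.0, -286.0, 72.0], 0.54, [376.0, 227.0])]
top punch [([436.0, -290.0, 74.0], 0.44, [379.0, 255.0])]
top wax_tin [([569.0, 166.0, 52.0], 0.48, [210.0, 205.0]), ([509.0, -288.0, 71.0], 0.23, [376.0, 227.0])]
```

View pics/scene.png

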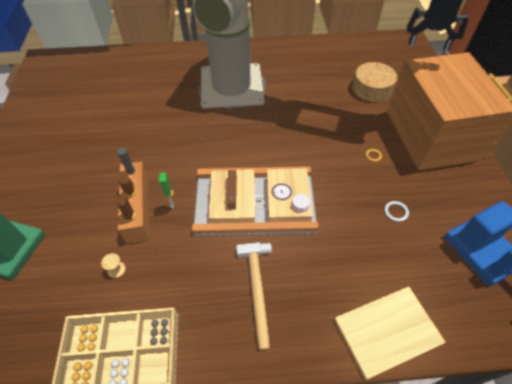

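View pics/top.png

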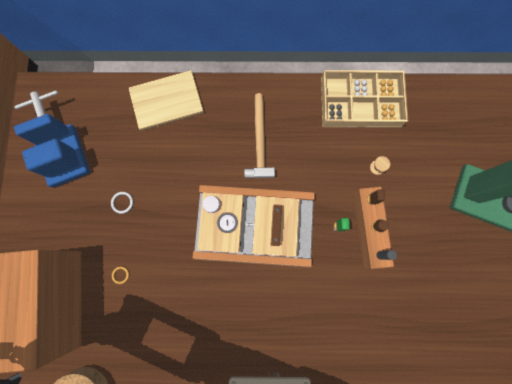

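The flat-handled driver must be one of the tools in the rack (scene ~127,205); the green one at (166,186) is the decoy. I'll check the TCP projection and the wrist view before moving.

Run:
```python
from h import *
s=sense()
for n in ("scene","top","wrist"):
    p=snapshot(n);print(n,proj(p,s['tool_pos']),'cam',-np.array(p["R"]).T@np.array(p["t"]).ravel())
    if n=="top":
        print([at_z(p,uv,50).round() for uv in [(202,190),(314,195),(195,258),(311,263),(0,250),(80,250),(80,370)]])
save(p,'w0')
```

```text
scene [423.00989568  58.24926168] cam [1124.63067105   11.40892228  891.9956441 ]
top [  9.28722859 365.30646034] cam [ 429.60289799   26.76296068 1029.806499  ]
[array([612., 190.,  50.]), array([ 599., -125.,   50.]), array([423., 202.,  50.]), array([ 412., -113.,   50.]), array([441., 738.,  50.]), array([442., 518.,  50.]), array([136., 489.,  50.])]
wrist [256.32541516 234.28737644] cam [119.90956879 592.47597937 373.34563815]
```

View pics/w0.png

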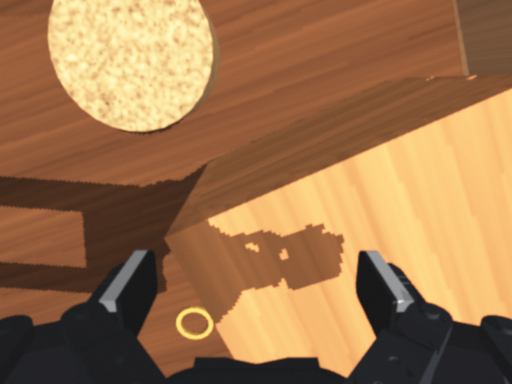

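The wrist view shows the pale wooden block under the gripper and the brass ring at (195,322). I'll lift, turn square to the slide and travel to above the batten.

```bash
python3 -m handwheel '[[1,0,0,-2.5,0,0,0],[1,0,0,-2.5,0,0,0],[1,-1.5,-2.5,0,0,0,-0.094],[1,-1.93,-3.1,0,0,0,-0.094],[1,-1.93,-3.1,0,0,0,-0.094],[1,-1.93,-3.1,0,0,0,0],[1,-1.93,-3.1,0,0,0,0],[1,-1.93,-3.1,0,0,0,0],[1,-1.93,-3.1,0,0,0,0],[1,-1.93,-3.1,0,0,0,0],[1,-1.93,-3.1,0,0,0,0],[1,-1.93,-3.1,0,0,0,0]]'; python3 -m handwheel '[[1,-1.93,-3.1,0,0,0,0],[1,-1.93,-3.1,0,0,0,0],[1,-1.93,-3.1,0,0,0,0],[1,-1.93,-3.1,0,0,0,0],[1,-1.93,-3.1,0,0,0,0],[1,-1.93,-3.1,0,0,0,0],[1,-1,-2,0,0,0,0],[1,0,0,0,0,0,0]]'
python3 - <<'E'
from h import *
st()
p=snapshot("wrist");save(p,'w1')
for q in "rail_edge rail_batten joint_face cam lock rail frame".split():
    r=place_of(p,q)
    print(q,[(np.round(a["location"]).tolist(),round(a["conf"],2),np.round(proj(p,a["location"])).tolist()) for a in r[:2]])
E
```

```text
time: 2.45
tool_pos: [350.7, 247.7, 259.6]
tcp_rot: [180.0, 0.0, 177.5]
ft_force: [0.5, 1.3, -0.1]
finger_gap: 85.5
grip_force: 0.0
time: 3.12
tool_pos: [468.1, 34.1, 259.1]
tcp_rot: [-179.9, 0.0, 177.2]
ft_force: [-0.1, 1.3, -0.6]
finger_gap: 85.5
grip_force: 0.0
{'time': 3.117, 'joint_pos': [-2.025, -14.024, 100.794, -0.087, 93.221, -89.279], 'tool_pos': [468.109, 34.096, 259.085], 'tcp_rot': [-179.913, 0.011, 177.25], 'ft_force': [-0.124, 1.291, -0.618], 'wrist_torque': [-0.011, 0.024, -0.027], 'grip_force': 0.0, 'finger_gap': 85.544}
rail_edge []
rail_batten [([512.0, -14.0, 67.0], 0.76, [215.0, 198.0])]
joint_face []
cam [([523.0, 119.0, 51.0], 0.66, [332.0, 198.0])]
lock [([523.0, 121.0, 53.0], 0.95, [334.0, 198.0]), ([571.0, 165.0, 50.0], 0.49, [370.0, 234.0])]
rail [([516.0, 78.0, -1.0], 0.77, [292.0, 181.0])]
frame [([516.0, 116.0, -1.0], 0.74, [322.0, 180.0])]
```

View pics/w1.png

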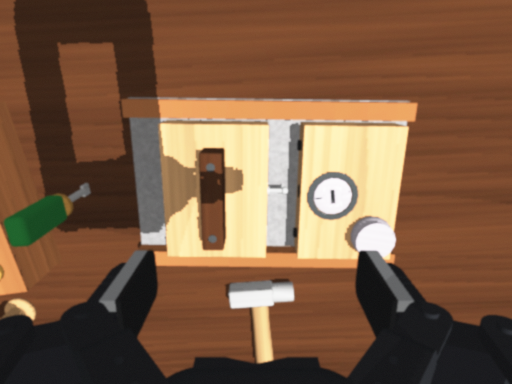

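The wrist view shows the batten at (212,198), the bolt at (278,189), and the cam at (333,196) with its slot along the image's vertical and its pointer to the left. Now I'll fit exact outlines.

Run:
```python
from h import *
p=snapshot("wrist")
def rect(q,z):
    r=trace(p,q)
    if not r: print(q,'none');return
    m=r[0]["pixels"];ys,xs=np.nonzero(m)
    W=np.array([at_z(p,(x,y),z)[:2] for x,y in zip(xs,ys)],np.float32)
    print(q,r[0]["conf"],m.sum(),xs.min(),xs.max(),ys.min(),ys.max(),cv2.minAreaRect(W),W.mean(0))
rect("rail_batten",82);rect("cam",52);rect("lock",50)
img=p["image"]
g=img.astype(int).sum(2)
# batten edges per row, board edges
print('fixed/rail edges row 150,225:');
for row in (150,225):
    print(row,g[row,255:310:1].tolist())
c=cv2.resize(img[150:250,280:400],None,fx=6,fy=6,interpolation=cv2.INTER_CUBIC);cv2.imwrite('pics/cam1.png',c[:,:,::-1])
for a,b in (((122,100),(415,103)),((140,262),(393,267))):
    A,B=at_z(p,a,25),at_z(p,b,25);print(np.degrees(np.arctan2(*(B-A)[:2])))
```

```text
rail_batten 0.87 14414 154 283 121 259 ((501.7796936035156, 0.078582763671875), (131.05813598632812, 150.6789093017578), 86.00167846679688) [496.69626   -9.235913]
cam 0.73 14427 154 283 121 259 ((510.98736572265625, -3.8422622680664062), (143.18655395507812, 164.045654296875), 86.1833267211914) [505.51016  -13.672651]
lock 0.89 1855 303 353 174 220 ((521.331298828125, 119.09785461425781), (56.97382736206055, 56.23367691040039), 66.39228057861328) [520.81757 119.25597]
fixed/rail edges row 150,225:
150 [675, 684, 690, 689, 686, 683, 686, 683, 665, 632, 647, 669, 677, 678, 679, 678, 679, 677, 680, 682, 685, 685, 689, 693, 698, 697, 691, 685, 665, 564, 394, 323, 325, 332, 329, 324, 315, 250, 156, 92, 86, 133, 288, 524, 654, 688, 689, 681, 676, 669, 662, 656, 652, 659, 674]
225 [690, 689, 690, 689, 689, 684, 669, 651, 657, 657, 658, 662, 666, 668, 669, 669, 668, 664, 656, 647, 646, 654, 657, 659, 643, 554, 405, 343, 330, 333, 326, 330, 329, 323, 319, 302, 278, 272, 355, 549, 661, 687, 688, 682, 676, 668, 665, 671, 680, 682, 680, 678, 678, 676, 674]
2.96791121620214
3.7058527574224387
```

View pics/cam1.png

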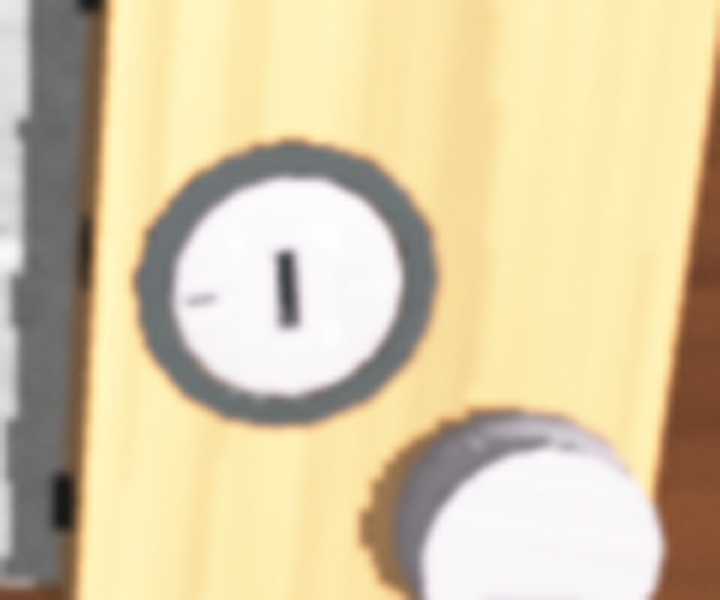

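Run:
```python
from h import *
s=st()
p=snapshot("wrist");img=p["image"].astype(int)
sat=img.max(2)-img.min(2);val=img.sum(2)
F=[];Rr=[]
for row in (140,150,160,170,220,230,240):
    v=(val[row]>420)&(sat[row]>45)
    # rail right edge: last wood col below 290 ; fixed left edge
    a=[c for c in range(235,285) if v[c]][-1]; b=[c for c in range(282,330) if v[c]][0]
    A=at_z(p,(a+.5,row),50);B=at_z(p,(b-.5,row),50)
    Rr.append(A[:2]);F.append(B[:2]);print(row,a,b,A.round(1),B.round(1))
for n,E in(('rail',Rr),('fixed',F)):
    E=np.array(E);k=np.polyfit(E[:,0],E[:,1],1);print(n,'slope deg',np.degrees(np.arctan(k[0])),'y at 518:',np.polyval(k,518))
# batten
m=(val<230)&(sat>20);m[:, :170]=0;m[:,250:]=0;m[:130]=0;m[255:]=0
n,l,stt,cen=cv2.connectedComponentsWithStats(m.astype(np.uint8));i=1+np.argmax(stt[1:,4]);print(stt[i],cen[i],at_z(p,cen[i],75))
# slot & pointer
a,b=at_z(p,(280+285/6,150+252/6),52),at_z(p,(280+290/6,150+327/6),52)
d=(b-a)[:2];print('slot',(a+b)/2,np.degrees(np.arctan2(d[1],d[0])),np.linalg.norm(d))
a,b=at_z(p,(280+287/6,150+288/6),52),at_z(p,(280+187/6,150+302/6),52)
d=(b-a)[:2];print('pointer deg from -y',np.degrees(np.arctan2(d[1],d[0]))+90)
```

```text
{'time': 3.717, 'joint_pos': [-1.57, -14.197, 100.908, 0.001, 93.276, -89.111], 'tool_pos': [466.812, 38.43, 259.376], 'tcp_rot': [179.999, 0.013, 177.541], 'ft_force': [0.189, 0.194, -0.276], 'wrist_torque': [0.039, -0.006, 0.004], 'grip_force': 0.0, 'finger_gap': 85.652}
140 263 299 [451.7  47.2  50. ] [453.3  85.5  50. ]
150 263 299 [462.7  46.9  50. ] [464.4  85.4  50. ]
160 263 298 [474.   46.4  50. ] [475.6  84.2  50. ]
170 263 297 [485.4  46.   50. ] [487.  83.  50.]
220 261 295 [545.7  41.5  50. ] [547.4  80.2  50. ]
230 261 294 [558.5  41.   50. ] [560.2  78.9  50. ]
240 261 294 [571.5  40.5  50. ] [573.2  78.8  50. ]
rail slope deg -3.479799160909188 y at 518: 43.56543754549439
fixed slope deg -3.344391610845746 y at 518: 81.74965948940137
[ 195  150   26   99 1285] [207.63579767 187.57276265] [495.75147088 -14.33085432  75.        ]
slot [521.39804085 118.50531974  52.        ] 4.723184182153536 15.245356222681977
pointer deg from -y 6.0272504345263656
```

Gap about 38 mm, slide direction yawed −3.4° from world +y, cam at (521,118.5), slot 8° anticlockwise of square. Going to the batten.

```bash
python3 -m handwheel '[[1,-2.46,-2.56,0,0,0,0.016],[1,-2.46,-2.56,0,0,0,0],[1,0,0,3.5,0,0,0],[1,0,0,3.5,0,0,0],[1,0,0,3.5,0,0,0],[1,0,0,3,0,0,0],[1,0,0,2.5,0,0,0],[1,0,0,1.4,0,0,0],[1,0,0,0.7,0,0,0],[1,0,0,0,0,0,0]]' 40; python3 -m handwheel '[[-1,0,0,0,0,0,0],[-1,0,0,0,0,0,0],[-1,0,0,0,0,0,0],[-1,0,0,0,0,0,0],[-1,0,0,0,0,0,0],[-1,0,0,0,0,0,0]]'
```

```text
time: 4.6
tool_pos: [511.9, -15.5, 76.4]
tcp_rot: [180.0, -0.2, 176.6]
ft_force: [0.5, 0.1, -0.3]
finger_gap: 85.7
grip_force: 0.0
time: 5.1
tool_pos: [513.8, -15.7, 78.9]
tcp_rot: [-180.0, 0.1, 176.6]
ft_force: [-0.1, 0.4, -0.0]
finger_gap: 12.1
grip_force: 0.0
```

Run:
```python
from h import *
st()
p=snapshot("wrist");save(p,'w2');print(proj(p,sense()['tool_pos']))
```

```text
{'time': 5.1, 'joint_pos': [-7.471, 0.031, 107.061, -0.001, 72.852, -94.044], 'tool_pos': [513.751, -15.739, 78.876], 'tcp_rot': [-179.995, 0.056, 176.573], 'ft_force': [-0.117, 0.419, -0.002], 'wrist_torque': [-0.011, -0.007, -0.058], 'grip_force': 0.0, 'finger_gap': 12.128}
[256.37846411 233.96483519]
```

View pics/w2.png

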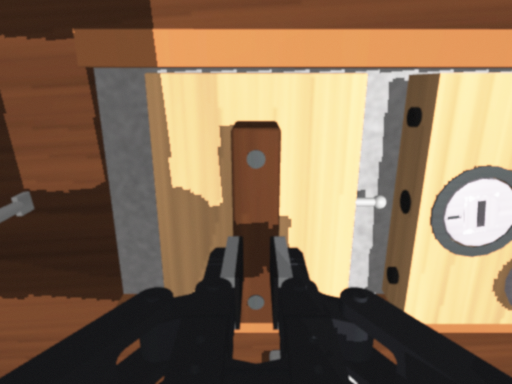

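Run:
```python
from h import *
p=snapshot("wrist");K=np.array(p["intrinsics"]);print(K,-np.array(p["R"]).T@np.array(p["t"]).ravel())
s=st()
for z in (50,60,70,82): print(z,at_z(p,(232,180),z).round(1),at_z(p,(280,180),z).round(1), at_z(p,(256,159),z).round(1),at_z(p,(256,302),z).round(1), at_z(p,(360,201),z).round(1))
```

```text
[[342.7927797    0.         256.06581118]
 [  0.         342.7927797  189.08726387]
 [  0.           0.           1.        ]] [437.5125118  -11.50657301 242.68940493]
{'time': 5.2, 'joint_pos': [-7.472, 0.049, 107.082, 0.0, 72.849, -94.049], 'tool_pos': [513.474, -15.7, 78.526], 'tcp_rot': [-179.999, 0.02, 176.577], 'ft_force': [-0.091, 0.072, 0.222], 'wrist_torque': [0.021, -0.003, -0.055], 'grip_force': 0.0, 'finger_gap': 0.543}
50 [491.4 -28.6  50. ] [493.1  -0.6  50. ] [479.7 -13.9  50. ] [575.4 -19.6  50. ] [508.9  46.5  50. ]
60 [488.6 -27.7  60. ] [490.2  -1.2  60. ] [477.6 -13.8  60. ] [568.2 -19.2  60. ] [505.2  43.4  60. ]
70 [485.8 -26.8  70. ] [487.3  -1.7  70. ] [475.4 -13.6  70. ] [561.1 -18.7  70. ] [501.5  40.4  70. ]
82 [482.5 -25.8  82. ] [483.8  -2.4  82. ] [472.7 -13.5  82. ] [552.5 -18.2  82. ] [497.1  36.8  82. ]
```

The fingers shut without meeting the batten, so their tips must be higher than expected. I'll open, go lower in steps and try again.

```bash
python3 -m handwheel '[[1,0,0,0,0,0,0],[1,0,0,0,0,0,0],[1,0,0,0,0,0,0],[1,0,0,0,0,0,0],[1,0,0,0,0,0,0],[1,0,0,0,0,0,0],[1,0,0,0.7,0,0,0],[1,0,0,0.7,0,0,0],[1,0,0,0,0,0,0]]' 40; python3 -m handwheel '[[-1,0,0,0,0,0,0],[-1,0,0,0,0,0,0],[-1,0,0,0,0,0,0],[-1,0,0,0,0,0,0],[-1,0,0,0,0,0,0]]'
python3 - <<'E'
from h import *
s=sense()
p=snapshot("wrist");save(p,'w3')
for z in (50,60,70,80,90): print(z,proj(p,np.array([s['tool_pos'][0],s['tool_pos'][1]-12,z])).round())
E
```

```text
time: 5.95
tool_pos: [512.0, -15.5, 62.2]
tcp_rot: [180.0, -0.2, 176.6]
ft_force: [-0.8, 0.1, -0.9]
finger_gap: 85.9
grip_force: 0.0
time: 6.37
tool_pos: [513.6, -15.7, 64.6]
tcp_rot: [-180.0, 0.0, 176.6]
ft_force: [0.7, -0.1, -0.0]
finger_gap: 25.6
grip_force: 0.0
50 [235. 225.]
60 [234. 232.]
70 [233. 240.]
80 [231. 249.]
90 [230. 260.]
```

View pics/w3.png

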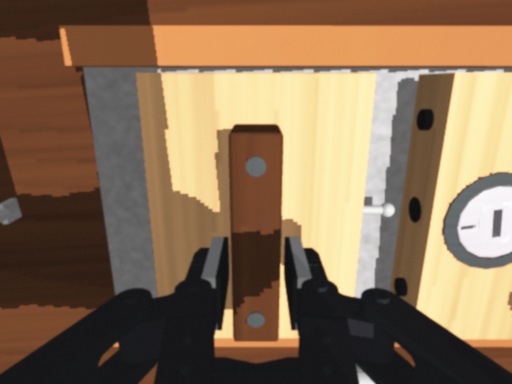

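The pads now flank the batten (228 and 283 at row 240). Letting them close.

```bash
python3 -m handwheel '[[-1,0,0,0,0,0,0],[-1,0,0,0,0,0,0],[-1,0,0,0,0,0,0]]'
```

```text
time: 6.67
tool_pos: [513.4, -15.7, 64.3]
tcp_rot: [180.0, 0.0, 176.6]
ft_force: [0.0, 0.7, 0.3]
finger_gap: -0.3
grip_force: 0.0
```

Run:
```python
from h import *
s=st();T=np.array(s['tool_pos'])
p=snapshot("wrist")
for z in (47,64,75,82,90,100): print(z,[proj(p,T*[1,1,0]+[dx,0,z]).round().tolist() for dx in(-11,0,11)])
g=p["image"].astype(int)
for r in range(215,300,6): print(r,g[r,226:288:4].sum(1).tolist())
c=cv2.resize(p["image"][110:350,160:360],None,fx=2.5,fy=2.5,interpolation=cv2.INTER_CUBIC);cv2.imwrite('pics/w4.png',c[:,:,::-1])
```

```text
{'time': 6.667, 'joint_pos': [-7.471, 1.041, 107.684, 0.001, 71.271, -94.047], 'tool_pos': [513.383, -15.686, 64.346], 'tcp_rot': [180.0, 0.004, 176.576], 'ft_force': [0.048, 0.73, 0.279], 'wrist_torque': [-0.075, -0.026, 0.009], 'grip_force': 0.0, 'finger_gap': -0.274}
47 [[255.0, 203.0], [256.0, 221.0], [257.0, 239.0]]
64 [[255.0, 214.0], [256.0, 234.0], [258.0, 253.0]]
75 [[255.0, 223.0], [256.0, 243.0], [258.0, 263.0]]
82 [[255.0, 229.0], [256.0, 250.0], [258.0, 271.0]]
90 [[255.0, 236.0], [256.0, 258.0], [258.0, 280.0]]
100 [[255.0, 247.0], [257.0, 270.0], [258.0, 292.0]]
215 [321, 219, 198, 204, 214, 217, 226, 220, 219, 224, 226, 225, 225, 228, 609, 665]
221 [321, 219, 197, 201, 214, 217, 221, 223, 218, 226, 222, 223, 228, 227, 544, 653]
227 [319, 247, 193, 212, 231, 230, 223, 223, 221, 227, 226, 226, 224, 226, 344, 355]
233 [314, 240, 107, 114, 132, 134, 116, 107, 106, 106, 213, 215, 197, 181, 344, 355]
239 [318, 246, 97, 103, 303, 319, 318, 72, 76, 317, 319, 306, 107, 108, 341, 353]
245 [321, 253, 100, 98, 313, 319, 321, 71, 68, 321, 320, 315, 113, 107, 341, 360]
251 [174, 69, 61, 72, 292, 281, 283, 58, 57, 298, 317, 319, 83, 66, 72, 180]
257 [70, 66, 68, 94, 282, 283, 279, 60, 60, 281, 294, 320, 119, 66, 74, 67]
263 [74, 71, 70, 137, 281, 280, 275, 58, 59, 275, 281, 293, 168, 102, 71, 65]
269 [68, 64, 65, 194, 279, 285, 274, 58, 56, 269, 280, 279, 208, 64, 73, 69]
275 [63, 66, 67, 237, 285, 282, 269, 53, 62, 268, 281, 278, 231, 66, 67, 79]
281 [68, 66, 63, 66, 70, 165, 337, 73, 78, 336, 174, 66, 70, 71, 66, 74]
287 [74, 74, 75, 65, 66, 68, 169, 79, 73, 183, 67, 67, 75, 74, 74, 76]
293 [71, 63, 67, 66, 67, 68, 66, 74, 74, 68, 64, 65, 68, 66, 64, 66]
299 [66, 67, 71, 66, 69, 64, 56, 75, 72, 67, 63, 65, 64, 66, 63, 66]
```

View pics/w4.png

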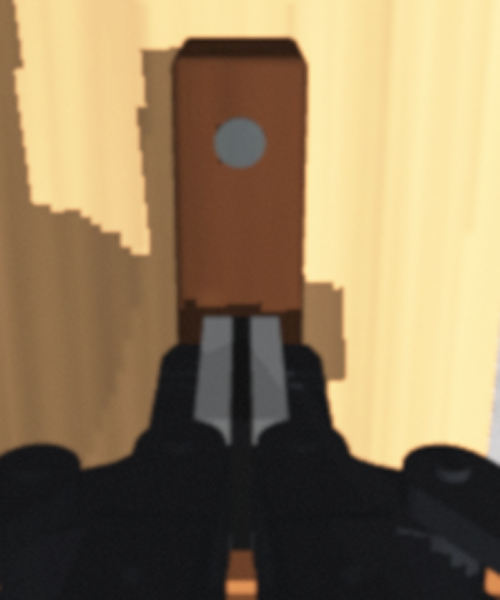

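Shut fingers clearly sit above the batten (tips near row 237, i.e. z≈90 by projection). I'll calibrate the tip height by a gentle touch on the batten top.

```bash
python3 -m handwheel '[[-1,0,0,0.15,0,0,0],[-1,0,0,0.15,0,0,0],[-1,0,0,0,0,0,0]]' 20;python3 -c "
from h import *;st()"
```

```text
time: 6.97
tool_pos: [513.0, -15.7, 60.8]
tcp_rot: [180.0, -0.0, 176.6]
ft_force: [1.0, -0.1, 0.3]
finger_gap: 0.1
grip_force: 0.0
{'time': 6.967, 'joint_pos': [-7.473, 1.289, 107.835, -0.003, 70.914, -94.045], 'tool_pos': [513.04, -15.673, 60.8], 'tcp_rot': [180.0, -0.039, 176.573], 'ft_force': [0.993, -0.128, 0.271], 'wrist_torque': [-0.036, -0.003, -0.002], 'grip_force': 0.0, 'finger_gap': 0.101}
```

```bash
python3 -m handwheel '[[-1,0,0,0.1,0,0,0],[-1,0,0,0.1,0,0,0],[-1,0,0,0,0,0,0]]'
```

```text
time: 7.22
tool_pos: [513.4, -15.7, 60.0]
tcp_rot: [-180.0, -0.0, 176.6]
ft_force: [-4.2, 0.6, 7.4]
finger_gap: 0.0
grip_force: 3.7
```

```bash
python3 -m handwheel '[[-1,0,0,0.1,0,0,0],[-1,0,0,0.1,0,0,0],[-1,0,0,0,0,0,0]]'
```

```text
time: 7.47
tool_pos: [513.5, -15.7, 59.8]
tcp_rot: [-180.0, -0.0, 176.6]
ft_force: [-13.6, 0.5, 23.7]
finger_gap: -0.1
grip_force: 12.3
```

Contact at TCP z≈60.2, so the shut fingertips are ~22 mm behind the reported TCP. Lift, open, and regrasp at TCP z≈34.

```bash
python3 -m handwheel '[[-1,0,0,-1,0,0,0],[1,0,0,-0.5,0,0,0],[1,0,0,0,0,0,0],[1,0,0,0,0,0,0],[1,0,0,0,0,0,0],[1,0,0,0,0,0,0],[1,0,0,0,0,0,0],[1,0,0,1.5,0,0,0],[1,0,0,1.5,0,0,0],[1,0,0,0.8,0,0,0],[1,0,0,0,0,0,0],[-1,0,0,0,0,0,0]]' 50
python3 -m handwheel '[[-1,0,0,0,0,0,0],[-1,0,0,0,0,0,0],[-1,0,0,0,0,0,0],[-1,0,0,0,0,0,0],[-1,0,0,0,0,0,0],[-1,0,0,0,0,0,0],[-1,0,0,0,0,0,0]]'
```

```text
time: 8.47
tool_pos: [512.7, -15.6, 33.8]
tcp_rot: [180.0, -0.1, 176.6]
ft_force: [0.4, -0.1, 0.6]
finger_gap: 75.5
grip_force: 0.0
time: 9.05
tool_pos: [513.9, -15.8, 35.1]
tcp_rot: [-180.0, 0.1, 176.6]
ft_force: [-1.8, -0.0, 7.0]
finger_gap: 23.0
grip_force: 49.4
```

```bash
python3 -m handwheel '[[-1,0,0.4,-0.05,0,0,0],[-1,0,0.7,0,0,0,0],[-1,0,0.7,0,0,0,0],[-1,0,0.7,0,0,0,0],[-1,0,0.5,0,0,0,0],[-1,0,0.2,0,0,0,0],[-1,0,0,0,0,0,0],[-1,0,0,0,0,0,0]]'
python3 - <<'E'
from h import *
p=snapshot("wrist");g=p["image"]
s=sense();print(s['ft_force'])
val=g.astype(int).sum(2)
for x in (470,490,540):
    a=[proj(p,[x,y,50]) for y in (60,100)];print(a)
    r=int((a[0][1]+a[1][1])/2);print(r,val[r,int(a[0][0]):int(a[1][0])].tolist())
save(p,'w5')
E
```

```text
time: 9.72
tool_pos: [515.9, 17.1, 35.1]
tcp_rot: [179.9, 0.1, 176.6]
ft_force: [3.4, 0.9, 3.7]
finger_gap: 22.8
grip_force: 49.9
[4.00343994 1.68269891 4.28575012]
[array([347.62487178, 148.18788365]), array([439.18639389, 142.83599052])]
145 [640, 637, 630, 629, 628, 627, 625, 627, 625, 626, 627, 626, 629, 636, 640, 640, 640, 640, 638, 635, 632, 629, 625, 625, 618, 625, 632, 640, 647, 652, 654, 653, 653, 651, 649, 647, 644, 642, 644, 644, 644, 648, 648, 638, 580, 426, 264, 209, 211, 221, 227, 231, 231, 232, 231, 236, 252, 358, 541, 634, 649, 654, 654, 651, 651, 644, 641, 636, 631, 630, 627, 626, 621, 615, 614, 608, 602, 599, 596, 592, 588, 591, 600, 612, 625, 633, 640, 642, 644, 646, 648, 649]
[array([346.70268986, 191.41185944]), array([434.75202062, 186.43790414])]
188 [631, 631, 629, 627, 629, 629, 625, 626, 629, 631, 634, 637, 639, 638, 639, 636, 635, 634, 629, 625, 621, 624, 627, 637, 643, 647, 651, 650, 650, 647, 646, 645, 642, 643, 643, 643, 644, 643, 646, 635, 563, 393, 250, 210, 217, 218, 222, 233, 236, 236, 239, 244, 317, 490, 610, 643, 651, 651, 652, 648, 646, 642, 638, 636, 630, 625, 623, 618, 612, 609, 603, 600, 593, 591, 586, 585, 592, 598, 614, 625, 632, 636, 640, 643, 644, 644, 642, 642]
[array([344.67837437, 286.29439963]), array([425.02289842, 282.10155709])]
284 [628, 630, 632, 632, 637, 637, 638, 634, 633, 631, 636, 639, 646, 647, 651, 650, 649, 648, 648, 647, 646, 644, 644, 643, 642, 643, 642, 643, 641, 640, 619, 519, 322, 235, 235, 232, 239, 239, 237, 237, 240, 278, 422, 569, 628, 643, 645, 650, 646, 642, 640, 637, 634, 625, 626, 618, 613, 608, 606, 603, 608, 617, 624, 630, 631, 631, 632, 631, 631, 631, 631, 630, 629, 624, 604, 532, 395, 290, 274, 274, 278]
```

Gap now ≈5.6 mm. Creeping on, watching the force.

```bash
for i in 1; do python3 -m handwheel '[[-1,0,0.05,0,0,0,0],[-1,0,0.05,0,0,0,0],[-1,0,0.05,0,0,0,0],[-1,0,0.05,0,0,0,0]]'; done; python3 -m handwheel '[[-1,0,0.05,0,0,0,0],[-1,0,0.05,0,0,0,0],[-1,0,0.05,0,0,0,0]]'
```

```text
time: 10.1
tool_pos: [515.8, 17.6, 35.1]
tcp_rot: [-180.0, 0.1, 176.6]
ft_force: [3.6, -3.0, 5.2]
finger_gap: 23.3
grip_force: 50.1
time: 10.35
tool_pos: [516.0, 19.2, 35.2]
tcp_rot: [-180.0, 0.1, 176.6]
ft_force: [3.2, -4.0, 5.4]
finger_gap: 22.8
grip_force: 50.2
```

```bash
python3 -m handwheel '[[-1,0,0.05,0,0,0,0],[-1,0,0.05,0,0,0,0],[-1,0,0,0,0,0,0],[-1,0,0,0,0,0,0]]'
```

```text
time: 10.68
tool_pos: [516.0, 20.0, 35.1]
tcp_rot: [-179.9, 0.1, 176.6]
ft_force: [5.2, -3.1, 4.7]
finger_gap: 22.9
grip_force: 50.2
```

```bash
python3 -m handwheel '[[-1,0,0.05,0,0,0,0],[-1,0,0.05,0,0,0,0],[-1,0,0.03,0,0,0,0],[-1,0,0,0,0,0,0],[-1,0,0,0,0,0,0]]'
```

```text
time: 11.1
tool_pos: [516.1, 21.0, 35.2]
tcp_rot: [-179.9, 0.1, 176.6]
ft_force: [4.0, -6.4, 4.8]
finger_gap: 23.1
grip_force: 50.2
```

Buffers met (push ≈6 N). Letting go, rising, and going over to the rack.

```bash
python3 -m handwheel '[[1,0,0,0,0,0,0],[1,0,0,0,0,0,0],[1,0,0,0,0,0,0],[1,0,0,0,0,0,0],[1,0,0,-2,0,0,0],[1,0,0,-4,0,0,0],[1,0,0,-4,0,0,0],[1,0,0,-4,0,0,0],[1,0,0,-4,0,0,0],[1,-0.93,-3.2,0,0,0,0],[1,-0.93,-3.2,0,0,0,0],[1,-0.93,-3.2,0,0,0,0]]'; python3 -m handwheel '[[1,-0.93,-3.2,0,0,0,0],[1,-0.93,-3.2,0,0,0,0],[1,-0.93,-3.2,0,0,0,0],[1,-0.93,-3.2,0,0,0,0],[1,-0.93,-3.2,0,0,0,0],[1,-0.93,-3.2,0,0,0,0],[1,0,0,0,0,0,0],[1,0,0,0,0,0,0],[1,0,0,0,0,0,0]]'
python3 - <<'E'
from h import *
s=sense()
p=snapshot("wrist");save(p,'w6')
for q in "driver_handle driver driver_tip awl punch".split():
    r=place_of(p,q)
    print(q,[(np.round(a["location"]).tolist(),round(a["conf"],2),np.round(proj(p,a["location"])).tolist()) for a in r[:3]])
r=trace(p,"driver_handle")
for a in r[:2]:
    ys,xs=np.nonzero(a["pixels"]);print(a["conf"],xs.min(),xs.max(),ys.min(),ys.max(),cv2.minAreaRect(np.c_[xs,ys].astype(np.float32)))
E
```

```text
time: 12.1
tool_pos: [538.2, -76.0, 215.9]
tcp_rot: [-180.0, 0.1, 176.7]
ft_force: [1.1, 0.6, -0.1]
finger_gap: 85.3
grip_force: 0.0
time: 12.85
tool_pos: [581.6, -269.9, 214.0]
tcp_rot: [179.9, -0.1, 176.6]
ft_force: [1.0, -0.2, 0.1]
finger_gap: 85.5
grip_force: 0.0
driver_handle [([510.0, -186.0, 109.0], 0.96, [362.0, 81.0]), ([587.0, -275.0, 116.0], 0.94, [250.0, 189.0])]
driver [([513.0, -185.0, 65.0], 0.94, [348.0, 86.0]), ([582.0, -273.0, 75.0], 0.83, [253.0, 171.0])]
driver_tip [([514.0, -182.0, 0.0], 0.9, [335.0, 86.0]), ([785.0, 32.0, -3.0], 0.52, [499.0, 294.0])]
awl [([504.0, -285.0, 77.0], 0.77, [232.0, 82.0]), ([695.0, -322.0, 1.0], 0.38, [218.0, 248.0])]
punch []
0.62 329 387 62 108 ((358.0, 85.0), (46.0, 58.0), 90.0)
```

View pics/w6.png

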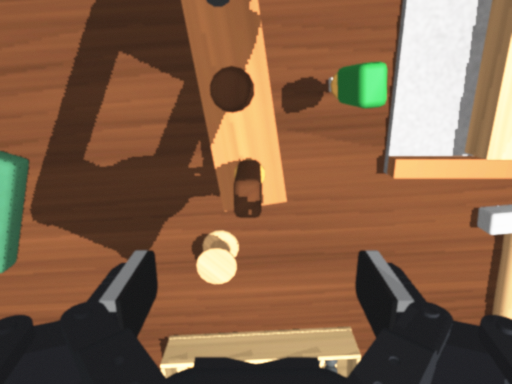

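The rack's end tool (248,190) has the flat handle: that's the driver; middle is the round awl (232,88). I'll put the camera right above it to get the handle's axis and height.

```bash
python3 -m handwheel '[[1,-2.5,0.1,0,0,0,0],[1,-2.7,0.1,0,0,0,0],[1,-2.5,0,0,0,0,0],[1,0,0,0,0,0,0],[1,0,0,0,0,0,0],[1,0,0,0,0,0,0]]'
python3 - <<'E'
from h import *
st()
p=snapshot("wrist");save(p,'w7')
for q in ("driver_handle","driver"):
    r=place_of(p,q)
    print(q,[(np.round(a["location"]).tolist(),round(a["conf"],2),np.round(proj(p,a["location"])).tolist()) for a in r[:3]])
    for a in trace(p,q)[:2]:
        ys,xs=np.nonzero(a["pixels"]);print(a["conf"],len(xs),xs.min(),xs.max(),ys.min(),ys.max(),cv2.minAreaRect(np.c_[xs,ys].astype(np.float32)))
c=proj(p,[584,-275,151]).astype(int);print(c)
u,v=c
cr=cv2.resize(p["image"][max(v-50,0):v+50,u-50:u+50],None,fx=5,fy=5,interpolation=cv2.INTER_CUBIC);cv2.imwrite('pics/drv.png',cr[:,:,::-1]);print(max(v-50,0),u-50)
E
```

```text
time: 13.7
tool_pos: [658.7, -272.7, 214.5]
tcp_rot: [180.0, -0.0, 176.6]
ft_force: [0.2, 0.1, 0.4]
finger_gap: 85.2
grip_force: 0.0
{'time': 13.7, 'joint_pos': [-26.604, 25.149, 63.743, -0.009, 91.149, -113.208], 'tool_pos': [658.69, -272.705, 214.529], 'tcp_rot': [179.992, -0.041, 176.604], 'ft_force': [0.161, 0.052, 0.394], 'wrist_torque': [0.045, -0.046, 0.025], 'grip_force': 0.0, 'finger_gap': 85.198}
driver_handle [([586.0, -276.0, 116.0], 0.79, [246.0, 87.0])]
0.89 1500 228 263 62 110 ((245.5, 86.0), (48.0, 35.0), 90.0)
0.48 165 333 365 0 10 ((349.0, 5.0), (10.0, 32.0), 90.0)
driver [([585.0, -274.0, 73.0], 0.82, [250.0, 85.0])]
0.65 1468 229 263 62 109 ((246.0, 85.5), (47.0, 34.0), 90.0)
0.65 156 333 364 0 10 ((348.5, 5.0), (10.0, 31.0), 90.0)
[245  84]
34 195
```

View pics/drv.png

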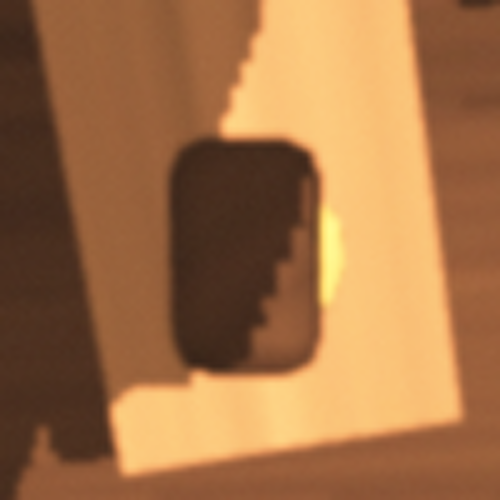

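The handle top is a rectangle centred at crop (246,255), square with the tool already, so no turn is needed. Grasping it at mid-height.

```bash
python3 -m handwheel '[[1,2.4,-0.24,0,0,0,0],[1,2.5,-0.24,0,0,0,0],[1,2.5,-0.24,0,0,0,0],[1,0,0,0,0,0,0],[1,0,0,3,0,0,0],[1,0,0,3,0,0,0],[1,0,0,3,0,0,0],[1,0,0,3,0,0,0],[1,0,0,1.5,0,0,0],[1,0,0,0.55,0,0,0],[1,0,0,0,0,0,0],[1,0,0,0,0,0,0]]' 90; python3 -m handwheel '[[-1,0,0,0,0,0,0],[-1,0,0,0,0,0,0],[-1,0,0,0,0,0,0],[-1,0,0,0,0,0,0],[-1,0,0,0,0,0,0],[-1,0,0,0,0,0,0],[-1,0,0,0,0,0,0],[-1,0,0,0,0,0,0],[-1,0,0,0,0,0,0]]';python3 -c "
from h import *;st()"
```

```text
time: 14.95
tool_pos: [585.3, -276.2, 75.6]
tcp_rot: [-180.0, 0.1, 176.6]
ft_force: [-0.2, -0.3, -0.3]
finger_gap: 85.5
grip_force: 0.0
time: 15.7
tool_pos: [585.0, -276.1, 74.9]
tcp_rot: [-180.0, 0.1, 176.6]
ft_force: [-0.6, 0.6, 5.6]
finger_gap: 19.1
grip_force: 88.2
{'time': 15.7, 'joint_pos': [-29.801, 19.974, 85.084, -0.001, 74.881, -116.372], 'tool_pos': [585.04, -276.08, 74.935], 'tcp_rot': [-179.972, 0.053, 176.571], 'ft_force': [-0.553, 0.577, 5.624], 'wrist_torque': [0.02, 0.079, 0.015], 'grip_force': 88.246, 'finger_gap': 19.122}
```

Driver held (gap 19 mm, 88 N). Pulling it up out of the rack and carrying it over to the cam.

```bash
python3 -m handwheel '[[-1,0,0,-1,0,0,0],[-1,0,0,-3,0,0,0],[-1,0,0,-3,0,0,0],[-1,0,0,-3,0,0,0],[-1,0,0,-3,0,0,0],[-1,0,0,0,0,0,0],[-1,0.4,1.75,0,0,0,0],[-1,0.79,3.54,0,0,0,0],[-1,0.79,3.54,0,0,0,0],[-1,0.79,3.54,0,0,0,0],[-1,0.79,3.54,0,0,0,0],[-1,0.79,3.54,0,0,0,0]]'; python3 -m handwheel '[[-1,0.79,3.54,0,0,0,0],[-1,0.79,3.54,0,0,0,0],[-1,0.79,3.54,0,0,0,0],[-1,0.79,3.54,0,0,0,0],[-1,0.79,3.54,0,0,0,0],[-1,0.4,1.8,0,0,0,0],[-1,0,0,0,0,0,-0.073],[-1,0,0,0,0,0,-0.074],[-1,0,0,0,0,0,0],[-1,0,0,0,0,0,0]]'
python3 - <<'E'
from h import *
s=st();p=snapshot("wrist");save(p,'w8')
for q in "cam lock driver_tip driver".split():
    r=place_of(p,q)
    print(q,[(np.round(a["location"],1).tolist(),round(a["conf"],2),np.round(proj(p,a["location"])).tolist()) for a in r[:3]])
T=np.array(s['tool_pos']);print('tip exp',proj(p,T-[0,0,64]))
print('cam exp',proj(p,[521,118.5,52]))
E
```

```text
time: 16.7
tool_pos: [551.9, -77.5, 204.0]
tcp_rot: [180.0, -0.0, 176.6]
ft_force: [-0.3, -0.2, -0.9]
finger_gap: 19.2
grip_force: 89.4
time: 17.53
tool_pos: [520.8, 118.2, 204.1]
tcp_rot: [-180.0, -0.0, -175.1]
ft_force: [0.1, -0.2, -0.7]
finger_gap: 19.0
grip_force: 89.4
{'time': 17.533, 'joint_pos': [7.292, -2.594, 96.159, -0.001, 86.47, -87.59], 'tool_pos': [520.758, 118.243, 204.128], 'tcp_rot': [-179.997, -0.035, -175.118], 'ft_force': [0.064, -0.189, -0.737], 'wrist_torque': [0.023, -0.018, -0.02], 'grip_force': 89.378, 'finger_gap': 19.011}
cam [([521.7, 120.9, 49.3], 0.58, [259.0, 167.0])]
lock [([521.4, 120.7, 52.9], 0.97, [259.0, 167.0]), ([521.1, 121.6, 202.6], 0.45, [263.0, 234.0])]
driver_tip [([523.1, 113.8, 140.8], 0.72, [250.0, 199.0])]
driver [([518.7, 121.5, 202.4], 0.68, [263.0, 230.0]), ([523.8, 118.8, 54.5], 0.3, [256.0, 170.0])]
tip exp [256.24109554 195.70089271]
cam exp [256.3603311 166.5230768]
```

```bash
cat > slot.py <<'E'
from h import *
def slot(p,guess=(521,119,52),rad=9.5):
    img=p["image"].astype(np.float32).sum(2)
    # resample to a metric top view at z=52, 0.2 mm/px : rows=x, cols=y
    n=301;g=(np.arange(n)-150)*0.2
    mx=np.zeros((n,n),np.float32);my=mx.copy()
    for i,a in enumerate(g):
        for j,b in enumerate(g):
            mx[i,j],my[i,j]=proj(p,[guess[0]+a,guess[1]+b,guess[2]])
    return cv2.remap(img,mx,my,cv2.INTER_CUBIC),g
def fit(p,**k):
    w,g=slot(p,**k)
    A,B=np.meshgrid(g,g,indexing='ij')
    m=((w<480)&(np.hypot(A,B)<14)).astype(np.uint8)
    n,l,s,c=cv2.connectedComponentsWithStats(m)
    out=[]
    for i in np.argsort(-s[1:,4])[:3]+1:
        xs=A[l==i];ys=B[l==i]
        wt=np.clip(560-w[l==i],0,None)
        mu=np.array([np.average(xs,weights=wt),np.average(ys,weights=wt)])
        C=np.cov(np.c_[xs,ys].T,aweights=wt);e,v=np.linalg.eigh(C);d=v[:,1]
        out.append((s[i,4]*.04,mu.round(2).tolist(),np.degrees(np.arctan(d[1]/d[0])).round(1),np.sqrt(12*e).round(1).tolist()))
    return out
E
python3 - <<'E'
from slot import *
p=snapshot("wrist")
print(fit(p))
# lock ring dark: circle fit
t=trace(p,"lock")[0]["pixels"];ys,xs=np.nonzero(t)
W=np.array([at_z(p,(x,y),51)[:2] for x,y in zip(xs,ys)],np.float32);print(cv2.minEnclosingCircle(W),W.mean(0))
w,g=slot(p);print(w[75:226:15,75:226:10].astype(int))
# tip region raw
c=proj(p,np.array(sense()['tool_pos'])-[0,0,64]).astype(int)
print(c);v=p["image"].astype(int).sum(2);print(v[c[1]-14:c[1]+14:2,c[0]-22:c[0]+24:2])
E
```

```text
[(np.float64(57.52), [-0.39, -0.24], np.float64(4.2), [3.2, 14.2])]
((520.8292236328125, 118.48548889160156), 29.784191131591797) [520.24036 118.71235]
[[711 748 749 750 750 750 750 750 750 751 753 753 756 757 757 681]
 [748 750 755 757 758 755 750 748 755 755 757 761 761 753 755 756]
 [746 747 760 762 758 748 732 725 724 750 753 758 757 749 751 753]
 [745 747 751 750 751 749 558 276 438 745 751 750 749 748 750 752]
 [747 748 748 748 750 748 613 288 357 736 750 751 743 741 744 747]
 [653 720 742 748 749 747 659 241 298 734 749 750 744 748 753 754]
 [740 749 753 749 748 748 702 299 266 717 748 750 745 744 746 746]
 [744 746 748 752 747 748 726 365 310 675 746 751 750 743 744 746]
 [739 743 748 759 755 749 743 729 734 741 746 759 762 744 742 744]
 [733 739 741 746 753 756 754 749 745 748 745 746 744 742 742 740]
 [618 732 737 738 741 743 744 743 743 743 744 743 743 742 710 487]]
[256 195]
[[157 248 333 461 702 732 738 741 743 744 744 744 744 744 743 743 743 743
  738 683 409 329 334]
 [186 246 329 348 487 614 719 739 742 743 744 744 744 744 744 745 744 722
  598 369 328 327 330]
 [279 
[... 458 characters left out ...]
631 635 649 654 644]
 [665 657 645 637 638 656 659 655 653 594 438 574 666 586 573 625 646 655
  649 641 646 653 640]
 [666 656 641 634 643 659 659 665 662 571 385 366 437 575 638 647 653 655
  647 642 648 648 638]
 [664 654 641 642 655 662 660 662 592 365 330 324 321 411 622 649 652 654
  645 643 649 645 629]
 [664 648 639 647 665 664 659 658 524 333 332 326 320 341 579 648 655 655
  643 643 648 616 493]
 [660 645 637 651 667 663 659 659 500 330 330 327 315 333 569 649 655 653
  643 640 579 483 331]
 [659 645 636 654 666 662 660 656 480 334 332 323 320 326 558 652 656 652
  642 629 415 335 325]
 [657 641 634 657 665 661 660 656 451 329 331 324 319 319 550 653 654 647
  636 563 383 335 335]]
```

Slot fitted at (520.6,118.8), 4–5° — the blade is nearly over it. Small y correction, then descend to just above.

```bash
python3 -m handwheel '[[-1,0,0.05,2,0,0,0],[-1,0,0,2.5,0,0,0],[-1,0,0,2,0,0,0],[-1,0,0,1,0,0,0],[-1,0,0,0.3,0,0,0],[-1,0,0,0,0,0,0],[-1,0,0,0,0,0,0]]'
python3 - <<'E'
from slot import *
s=st();p=snapshot("wrist")
T=np.array(s['tool_pos']);c=proj(p,T-[0,0,64]);print('tip',c)
print(fit(p));w,g=slot(p);np.set_printoptions(linewidth=200);print(w[60:241:12,80:221:6].astype(int))
E
```

```text
time: 18.47
tool_pos: [521.8, 118.7, 127.5]
tcp_rot: [180.0, 0.1, -175.0]
ft_force: [0.1, 0.6, -0.5]
finger_gap: 18.8
grip_force: 89.4
{'time': 18.467, 'joint_pos': [7.329, 0.434, 101.303, -0.002, 78.178, -87.656], 'tool_pos': [521.784, 118.722, 127.504], 'tcp_rot': [179.999, 0.085, -175.014], 'ft_force': [0.117, 0.626, -0.514], 'wrist_torque': [0.019, -0.02, -0.041], 'grip_force': 89.386, 'finger_gap': 18.78}
tip [256.199158   195.49148159]
[(np.float64(267.52), [4.16, -3.4], np.float64(15.6), [15.1, 20.5])]
[[377 554 718 747 750 750 751 751 750 751 750 751 752 754 754 753 754 754 756 755 748 703 576 395]
 [731 745 747 747 747 747 747 747 747 747 747 747 748 747 748 748 749 751 751 753 754 754 755 752]
 [744 745 745 745 747 748 748 749 748 747 746 746 746 747 749 753 749 748 748 750 750 750 751 752]
 [744 744 757 762 762 763 765 763 753 743 746 748 747 748 748 747 751 754 752 748 747 748 750 751]
 [743 743 751 762 762 758 751 745 736 646 552 472 467 683 746 746 747 750 747 742 741 744 746 747]
 [741 741 747 756 748 745 747 745 733 548 330 227 212 603 745 745 748 747 744 741 741 744 
[... 299 characters left out ...]
6 746]
 [428 428 425 428 420 419 423 423 418 416 412 468 647 582 472 716 745 747 744 743 738 741 741 741]
 [414 411 414 412 421 418 421 423 413 394 367 352 347 329 464 724 740 745 745 743 739 738 737 740]
 [404 408 406 407 410 412 419 419 381 330 330 323 322 316 310 355 591 746 745 742 741 741 741 741]
 [413 416 416 411 417 413 415 419 376 331 325 325 321 318 313 313 557 740 743 739 738 734 734 734]
 [403 407 404 402 406 407 409 409 370 330 329 324 325 320 311 335 635 739 737 737 738 738 738 737]
 [363 397 405 410 406 409 410 410 375 315 305 301 290 286 288 288 421 629 701 734 742 736 691 521]
 [169 208 280 342 385 383 339 271 253 263 280 289 300 313 329 344 359 333 274 291 374 383 286 298]]
```

```bash
python3 -m handwheel '[[-1,0.05,0,0.3,0,0,0],[-1,0,0,0.3,0,0,0],[-1,0,0,0.2,0,0,0],[-1,0,0,0.1,0,0,0],[-1,0,0,0,0,0,0],[-1,0,0,0,0,0,0]]'; python3 -m handwheel '[[-1,0,0,0.1,0,0,0],[-1,0,0,0.1,0,0,0],[-1,0,0,0,0,0,0]]'
```

```text
time: 19.02
tool_pos: [520.5, 118.7, 117.2]
tcp_rot: [180.0, -0.0, -175.0]
ft_force: [-0.1, 0.1, -0.9]
finger_gap: 19.2
grip_force: 89.4
time: 19.27
tool_pos: [520.4, 118.6, 115.1]
tcp_rot: [-180.0, -0.0, -175.0]
ft_force: [-0.7, -0.1, -1.6]
finger_gap: 19.2
grip_force: 89.4
```

```bash
python3 -m handwheel '[[-1,0,0,0.1,0,0,0],[-1,0,0,0.1,0,0,0],[-1,0,0,0,0,0,0]]'; python3 -m handwheel '[[-1,0,0,0.1,0,0,0],[-1,0,0,0,0,0,0]]'
```

```text
time: 19.52
tool_pos: [520.4, 118.6, 113.0]
tcp_rot: [180.0, -0.0, -175.0]
ft_force: [-0.5, -0.4, -0.7]
finger_gap: 19.1
grip_force: 89.4
time: 19.68
tool_pos: [520.4, 118.6, 112.1]
tcp_rot: [-180.0, -0.0, -175.0]
ft_force: [-0.3, 0.4, -0.8]
finger_gap: 18.8
grip_force: 89.4
```

No contact 4 mm below the cam's top: the blade is in the slot. On to near the bottom.

```bash
python3 -m handwheel '[[-1,0,0,0.1,0,0,0],[-1,0,0,0.1,0,0,0],[-1,0,0,0,0,0,0]]'; python3 -m handwheel '[[-1,0,0,0,0,0,-0.05],[-1,0,0,0,0,0,0],[-1,0,0,0,0,0,0.05],[-1,0,0,0,0,0,0]]';python3 -c "
from h import *;st()"
```

```text
time: 19.93
tool_pos: [520.4, 118.6, 110.0]
tcp_rot: [-180.0, -0.0, -175.0]
ft_force: [-0.7, -0.3, -1.2]
finger_gap: 18.9
grip_force: 89.4
time: 20.27
tool_pos: [520.6, 118.6, 110.3]
tcp_rot: [-180.0, 0.0, -175.2]
ft_force: [-1.3, 0.6, -1.2]
finger_gap: 19.1
grip_force: 89.4
{'time': 20.267, 'joint_pos': [7.337, 1.245, 102.354, -0.004, 76.397, -87.459], 'tool_pos': [520.562, 118.626, 110.322], 'tcp_rot': [-179.997, 0.004, -175.203], 'ft_force': [-1.297, 0.582, -1.153], 'wrist_torque': [0.0, 0.001, -0.051], 'grip_force': 89.378, 'finger_gap': 19.051}
```

Seated (tip ≈1 mm off the bottom). Turning clockwise, watching the moment.

```bash
cat > r.py <<'E'
from bench import sense
s=sense();print(round(s['time'],2),'yaw',round(s['tcp_rot'][2],1),'T',[round(float(x),3) for x in s['wrist_torque']],'F',[round(float(x),1) for x in s['ft_force']],[round(float(x),1) for x in s['tool_pos']])
E
python3 -m handwheel '[[-1,0,0,0,0,0,0.06],[-1,0,0,0,0,0,0.06],[-1,0,0,0,0,0,0.06]]' >/dev/null; python3 r.py; python3 -m handwheel '[[-1,0,0,0,0,0,0.06],[-1,0,0,0,0,0,0.06],[-1,0,0,0,0,0,0.06]]'>/dev/null; python3 r.py;  python3 -m handwheel '[[-1,0,0,0,0,0,0.06],[-1,0,0,0,0,0,0.06]]'>/dev/null; python3 r.py
```

```text
20.52 yaw 174.5 T [0.2, -0.109, 0.074] F [0.4, -0.4, -2.2] [520.7, 118.8, 110.4]
20.77 yaw 164.2 T [0.228, -0.142, 0.053] F [0.5, 1.0, -2.2] [520.7, 118.8, 110.3]
20.93 yaw 157.4 T [0.237, -0.246, 0.076] F [0.6, 0.9, -1.4] [520.7, 118.8, 110.3]
```

```bash
python3 -m handwheel '[[-1,0,0,0,0,0,0.05],[-1,0,0,0,0,0,0.05]]' >/dev/null; python3 r.py; python3 -m handwheel '[[-1,0,0,0,0,0,0.05],[-1,0,0,0,0,0,0.05]]'>/dev/null; python3 r.py;  python3 -m handwheel '[[-1,0,0,0,0,0,0.05],[-1,0,0,0,0,0,0.05]]'>/dev/null; python3 r.py; python3 -m handwheel '[[-1,0,0,0,0,0,0.05]]'>/dev/null; python3 r.py;python3 -m handwheel '[[-1,0,0,0,0,0,0.05]]'>/dev/null; python3 r.py
```

```text
21.1 yaw 151.7 T [0.185, -0.181, 0.086] F [1.5, 0.9, -2.3] [520.8, 118.8, 110.4]
21.27 yaw 145.9 T [0.136, -0.218, 0.092] F [0.4, 0.5, -2.2] [520.8, 118.8, 110.3]
21.43 yaw 140.2 T [0.126, -0.261, 0.049] F [1.9, 0.4, -1.6] [520.8, 118.8, 110.4]
21.52 yaw 137.3 T [0.122, -0.221, 0.074] F [1.6, 0.7, -2.5] [520.8, 118.8, 110.4]
21.6 yaw 134.5 T [0.049, -0.306, 0.154] F [1.2, -0.2, -2.7] [520.8, 118.8, 110.4]
```

```bash
for i in 1; do python3 -m handwheel '[[-1,0,0,0,0,0,0.04]]' >/dev/null; python3 r.py; python3 -m handwheel '[[-1,0,0,0,0,0,0.04]]'>/dev/null; python3 r.py;  python3 -m handwheel '[[-1,0,0,0,0,0,0.04]]'>/dev/null; python3 r.py; python3 -m handwheel '[[-1,0,0,0,0,0,0.04]]'>/dev/null; python3 r.py;done
```

```text
21.68 yaw 132.2 T [0.19, -0.222, 0.144] F [1.4, -0.4, -3.1] [520.8, 118.8, 110.4]
21.77 yaw 129.9 T [0.117, -0.299, 0.15] F [0.5, 0.7, -2.4] [520.8, 118.7, 110.4]
21.85 yaw 127.6 T [0.059, -0.306, 0.196] F [1.5, 0.1, -2.3] [520.8, 118.7, 110.4]
21.93 yaw 125.3 T [0.05, -0.284, 0.222] F [0.9, 0.5, -1.6] [520.8, 118.7, 110.4]
```

```bash
for i in 1; do python3 -m handwheel '[[-1,0,0,0,0,0,0.025]]' >/dev/null; python3 r.py; python3 -m handwheel '[[-1,0,0,0,0,0,0]]'>/dev/null; python3 r.py;  python3 -m handwheel '[[-1,0,0,0,0,0,0.025]]'>/dev/null; python3 r.py; done
```

```text
22.02 yaw 123.9 T [0.082, -0.336, 0.242] F [1.3, -0.1, -2.6] [520.8, 118.7, 110.4]
22.1 yaw 123.9 T [0.157, -0.363, 0.177] F [1.4, 0.8, -1.5] [520.8, 118.7, 110.4]
22.18 yaw 122.6 T [0.103, -0.399, 0.233] F [2.2, 0.4, -2.4] [520.8, 118.7, 110.3]
```

Run:
```python
from h import *
p=snapshot("wrist");v=p["image"].astype(int).sum(2)
print(sense()['wrist_torque'])
u=np.array([0.059,0.998]);x=np.array([0.998,-0.059]);f0=np.array([518,81.75])
for d in (-60,-45,45,60):   # along face
    row=[]
    for t in np.arange(-8,6.1,0.5):
        q=f0+x*d+u*t;c=proj(p,[q[0],q[1],50]);
        row.append(int(cv2.getRectSubPix(v.astype(np.float32),(1,1),(float(c[0]),float(c[1])))[0,0]) if 0<=c[0]<511 and 0<=c[1]<383 else -1)
    print(d,c.round(),row)
```

```text
[ 0.13601547 -0.43498325  0.16548797]
-60 [157. 183.] [639, 639, 638, 635, 631, 629, 629, 628, 629, 630, 631, 629, 609, 569, 504, 437, 425, 455, 534, 593, 625, 636, 639, 637, 634, 629, 623, 619, 616]
-45 [176. 195.] [638, 638, 637, 636, 635, 633, 630, 629, 630, 632, 632, 625, 605, 564, 494, 429, 428, 471, 545, 601, 626, 639, 642, 639, 636, 631, 624, 621, 617]
45 [280. 263.] [117, 116, 115, 116, 116, 112, 112, 113, 109, 110, 112, 112, 110, 109, 109, 109, 109, 109, 107, 108, 109, 107, 106, 106, 106, 105, 104, 101, 99]
60 [296. 274.] [93, 88, 87, 90, 94, 120, 143, 175, 213, 249, 273, 298, 310, 316, 322, 323, 328, 344, 386, 449, 484, 501, 464, 416, 376, 341, 319, 304, 296]
```

The gap measures ≈1.1 mm, moment ≈0.2: still drawing. Continuing in small steps.

```bash
cat > gap.py <<'E'
from h import *
p=snapshot("wrist");v=p["image"].astype(np.float32).sum(2)
u=np.array([0.059,0.998]);x=np.array([0.998,-0.059]);f0=np.array([518,81.75]);o=[]
for d in (-60,-55,-50,-45):
    r=[]
    for t in np.arange(-5,4.1,0.25):
        q=f0+x*d+u*t;c=proj(p,[q[0],q[1],50]);r.append(cv2.getRectSubPix(v,(1,1),(float(c[0]),float(c[1])))[0,0])
    r=np.array(r);o.append(np.clip(630-r,0,None).sum()*.25/400)
print('gap~',np.round(o,2))
E
python3 -m handwheel '[[-1,0,0,0,0,0,0.04]]' >/dev/null; python3 r.py; python3 -m handwheel '[[-1,0,0,0,0,0,0.03]]'>/dev/null; python3 r.py;  python3 gap.py;python3 r.py
```

```text
22.32 yaw 120.4 T [0.128, -0.356, 0.234] F [1.2, 0.4, -2.1] [520.8, 118.7, 110.4]
22.4 yaw 118.5 T [0.126, -0.43, 0.23] F [2.6, 1.2, -2.6] [520.8, 118.7, 110.3]
gap~ [0.98 1.02 1.03 1.05]
22.45 yaw 118.4 T [0.096, -0.489, 0.156] F [2.3, 0.9, -2.8] [520.8, 118.7, 110.4]
```

```bash
python3 -m handwheel '[[-1,0,0,0,0,0,0.03]]' >/dev/null; python3 r.py; python3 -m handwheel '[[-1,0,0,0,0,0,0.03]]'>/dev/null; python3 r.py;  python3 gap.py; python3 r.py
```

```text
22.53 yaw 116.9 T [0.089, -0.457, 0.214] F [2.5, 0.1, -2.5] [520.8, 118.7, 110.4]
22.62 yaw 115.1 T [0.154, -0.524, 0.173] F [2.3, 1.2, -2.5] [520.8, 118.7, 110.4]
gap~ [1.04 0.96 1.04 0.96]
22.67 yaw 115.0 T [0.155, -0.527, 0.18] F [1.4, 0.9, -1.8] [520.8, 118.7, 110.4]
```

```bash
python3 -m handwheel '[[-1,0,0,0,0,0,0.03]]' >/dev/null; python3 r.py; python3 -m handwheel '[[-1,0,0,0,0,0,0.03]]'>/dev/null; python3 r.py; python3 -m handwheel '[[-1,0,0,0,0,0,0.03]]'>/dev/null; python3 r.py;  python3 gap.py; python3 r.py
```

```text
22.75 yaw 113.5 T [0.092, -0.489, 0.212] F [2.4, 0.4, -3.3] [520.8, 118.7, 110.4]
22.83 yaw 111.7 T [0.057, -0.553, 0.262] F [2.0, -0.0, -2.8] [520.8, 118.7, 110.4]
22.92 yaw 110.0 T [0.137, -0.538, 0.22] F [2.1, 1.0, -3.6] [520.8, 118.6, 110.4]
gap~ [0.95 1.04 0.87 0.82]
22.97 yaw 109.9 T [0.1, -0.536, 0.166] F [2.0, 0.5, -2.6] [520.8, 118.7, 110.4]
```

```bash
python3 -m handwheel '[[-1,0,0,0,0,0,0.03]]' >/dev/null; python3 r.py; python3 -m handwheel '[[-1,0,0,0,0,0,0.03]]'>/dev/null; python3 r.py; python3 -m handwheel '[[-1,0,0,0,0,0,0.03]]'>/dev/null; python3 r.py;python3 -m handwheel '[[-1,0,0,0,0,0,0.03]]'>/dev/null; python3 r.py;  python3 gap.py; python3 r.py
```

```text
23.05 yaw 108.4 T [0.017, -0.646, 0.268] F [2.2, 0.3, -3.3] [520.8, 118.6, 110.4]
23.13 yaw 106.6 T [0.041, -0.617, 0.206] F [1.4, 0.2, -2.5] [520.8, 118.6, 110.4]
23.22 yaw 104.9 T [0.027, -0.595, 0.292] F [2.3, 0.1, -3.2] [520.8, 118.6, 110.4]
23.3 yaw 103.1 T [0.1, -0.62, 0.242] F [2.1, -0.0, -3.2] [520.8, 118.6, 110.4]
gap~ [0.82 1.01 0.86 0.9 ]
23.35 yaw 103.0 T [0.069, -0.631, 0.235] F [2.4, -0.3, -3.3] [520.8, 118.6, 110.4]
```

```bash
python3 - <<'E'
from h import *
p=snapshot("wrist");v=p["image"].astype(np.float32).sum(2)
u=np.array([0.059,0.998]);x=np.array([0.998,-0.059]);f0=np.array([518,81.75]);o=[]
R=[]
for d in range(-70,-35,2):
    R.append([cv2.getRectSubPix(v,(1,1),tuple(map(float,proj(p,[*(f0+x*d+u*t),50]))))[0,0] for t in np.arange(-5,4.1,0.5)])
print(np.mean(R,0).astype(int)); 
a=proj(p,[*(f0-50*x),50]);b=proj(p,[*(f0-50*x+u),50]);print('px/mm',np.linalg.norm(b-a))
E
python3 r.py
python3 -m handwheel '[[-1,0,0,0,0,0,0.03]]' >/dev/null; python3 r.py; python3 -m handwheel '[[-1,0,0,0,0,0,0]]'>/dev/null; python3 r.py
```

```text
[610 608 606 604 604 605 607 608 603 588 561 539 545 572 598 612 616 615
 611]
px/mm 1.2859530779943331
23.4 yaw 103.2 T [0.024, -0.71, 0.202] F [2.9, 0.9, -2.7] [520.8, 118.6, 110.4]
23.48 yaw 101.5 T [0.029, -0.629, 0.22] F [3.0, 0.5, -3.7] [520.8, 118.6, 110.4]
23.57 yaw 101.4 T [0.049, -0.741, 0.22] F [3.4, 0.1, -3.7] [520.8, 118.6, 110.3]
```

Gap line has shrunk to ≈0.3 mm equivalent. A few more small steps with averaged readings.

```bash
cat > gap.py <<'E'
from h import *
p=snapshot("wrist");v=p["image"].astype(np.float32).sum(2)
u=np.array([0.059,0.998]);x=np.array([0.998,-0.059]);f0=np.array([518,81.75])
R=[[cv2.getRectSubPix(v,(1,1),tuple(map(float,proj(p,[*(f0+x*d+u*t),50]))))[0,0] for t in np.arange(-5,4.1,0.5)] for d in range(-70,-35,2)]
m=np.mean(R,0);b=np.median(m);print('gap~',round(np.clip(b-m,0,None).sum()*.5/400,2),'min',int(m.min()),'bg',int(b))
E
python3 -m handwheel '[[-1,0,0,0,0,0,0.03]]' >/dev/null; python3 r.py;python3 gap.py; python3 r.py; python3 -m handwheel '[[-1,0,0,0,0,0,0.03]]' >/dev/null; python3 r.py;python3 gap.py; python3 r.py
```

```text
23.65 yaw 99.8 T [-0.041, -0.701, 0.253] F [2.8, 0.6, -3.4] [520.8, 118.6, 110.4]
gap~ 0.21 min 556 bg 603
23.7 yaw 99.6 T [-0.012, -0.812, 0.238] F [3.3, 0.0, -2.9] [520.8, 118.6, 110.4]
23.78 yaw 98.1 T [0.006, -0.749, 0.223] F [3.3, -0.6, -2.5] [520.8, 118.6, 110.4]
gap~ 0.15 min 567 bg 602
23.83 yaw 97.9 T [0.021, -0.792, 0.163] F [3.0, -0.8, -2.9] [520.8, 118.6, 110.4]
```

```bash
python3 -m handwheel '[[-1,0,0,0,0,0,0.03]]' >/dev/null; python3 r.py;python3 gap.py; python3 r.py; python3 -m handwheel '[[-1,0,0,0,0,0,0.03]]' >/dev/null; python3 r.py;python3 gap.py; python3 r.py
```

```text
23.92 yaw 96.3 T [-0.063, -0.795, 0.266] F [3.5, 0.2, -3.5] [520.8, 118.6, 110.4]
gap~ 0.08 min 579 bg 600
23.97 yaw 96.2 T [0.055, -0.825, 0.219] F [3.0, 0.2, -3.4] [520.8, 118.6, 110.4]
24.05 yaw 94.6 T [-0.061, -0.942, 0.281] F [3.3, -0.0, -2.6] [520.8, 118.6, 110.4]
gap~ 0.06 min 587 bg 600
24.1 yaw 94.4 T [-0.11, -0.853, 0.241] F [3.4, -0.4, -3.1] [520.8, 118.5, 110.4]
```

```bash
python3 -m handwheel '[[-1,0,0,0,0,0,0.02]]' >/dev/null; python3 r.py;python3 gap.py; python3 r.py;  python3 -m handwheel '[[-1,0,0,0,0,0,0]]' >/dev/null; python3 r.py
```

```text
24.18 yaw 93.5 T [-0.116, -0.882, 0.275] F [4.2, -0.4, -3.5] [520.8, 118.6, 110.4]
gap~ 0.09 min 579 bg 596
24.23 yaw 93.3 T [-0.095, -0.952, 0.245] F [3.3, -0.6, -3.5] [520.7, 118.6, 110.4]
24.32 yaw 93.4 T [-0.089, -1.021, 0.255] F [4.1, -0.6, -3.2] [520.7, 118.6, 110.4]
```

```bash
python3 -m handwheel '[[-1,0,0,0,0,0,0.02]]' >/dev/null; python3 r.py;python3 gap.py; python3 r.py;  python3 -m handwheel '[[-1,0,0,0,0,0,0]]' >/dev/null; python3 r.py;python3 gap.py; python3 r.py
```

```text
24.4 yaw 92.2 T [-0.149, -0.964, 0.255] F [4.1, -1.1, -3.1] [520.7, 118.6, 110.4]
gap~ 0.18 min 573 bg 600
24.45 yaw 92.1 T [-0.194, -1.032, 0.232] F [3.9, -0.0, -2.9] [520.7, 118.6, 110.4]
24.53 yaw 92.2 T [-0.225, -1.078, 0.277] F [5.0, -1.2, -2.7] [520.7, 118.6, 110.4]
gap~ 0.19 min 572 bg 600
24.58 yaw 92.2 T [-0.165, -1.072, 0.275] F [3.9, -1.1, -2.7] [520.7, 118.6, 110.4]
```

```bash
python3 - <<'E'
from h import *
np.set_printoptions(linewidth=220)
p=snapshot("wrist");v=p["image"].astype(np.float32).sum(2)
u=np.array([0.059,0.998]);x=np.array([0.998,-0.059]);f0=np.array([518,81.75])
for d in list(range(-76,-25,4))+[20,30,40,50]:
    print(d,proj(p,[*(f0+x*d),50]).round(),np.array([cv2.getRectSubPix(v,(1,1),tuple(map(float,proj(p,[*(f0+x*d+u*t),50]))))[0,0] for t in np.arange(-8,6.1,0.75)]).astype(int))
E
python3 r.py
```

```text
-76 [144. 236.] [581 592 603 609 608 604 600 598 597 601 603 598 590 594 605 605 599 594 586]
-72 [150. 237.] [580 591 602 611 610 605 602 597 598 601 607 604 604 606 608 606 600 592 585]
-68 [156. 237.] [580 592 603 609 608 604 601 599 597 598 600 598 594 597 605 608 601 594 587]
-64 [161. 238.] [582 592 602 610 608 603 600 597 597 600 604 603 602 607 612 610 604 596 587]
-60 [167. 238.] [580 592 604 609 608 605 602 599 598 600 602 601 598 601 607 608 604 596 591]
-56 [172. 239.] [583 593 605 610 609 606 603 600 598 602 604 604 605 608 611 611 605 597 589]
-52 [178. 239.] [582 594 604 609 609 603 600 599 599 601 601 599 600 606 613 610 606 599 592]
-48 [184. 240.] [584 594 604 611 609 605 601 599 600 604 605 605 605 610 615 613 608 600 593]
-44 [189. 240.] [420 520 585 607 609 604 601 601 600 601 602 599 598 604 611 612 608 599 593]
-40 [195. 241.] [291 310 350 428 534 585 595 594 599 604 604 603 605 611 616 615 609 601 593]
-36 [200. 241.] [286 294 302 308 307 306 338 424 517 569 591 597 597 605 615 615 610 600 594]
-32 [206. 242.] [ 85 110 159 222 273 297 300 303 303 304 311 315 359 479 574 608 609 602 595]
-28 [211. 242.] [ 76  73  71  75  99 163 236 282 299 302 303 304 306 309 321 365 456 509 524]
20 [278. 248.] [91 90 87 87 86 87 86 86 85 83 82 80 81 82 75 75 73 71 65]
30 [291. 249.] [341 340 340 341 341 342 341 342 342 341 342 342 342 341 341 342 344 341 340]
40 [305. 250.] [ 93 116 112  93  78  73  75  76  74  75  77  78 126 205 272 303 309 308 305]
50 [319. 251.] [314 313 315 315 314 315 312 312 312 308 303 299 300 307 311 313 310 307 303]
24.63 yaw 92.2 T [-0.209, -1.1, 0.165] F [3.7, -0.1, -3.6] [520.7, 118.6, 110.4]
```

The joint line has vanished in the image. A few tiny steps with averaged moment to confirm it is stiff.

```bash
for i in 1 2 3 4 5 6; do python3 -m handwheel '[[-1,0,0,0,0,0,0]]' >/dev/null; python3 r.py; done; for i in 1 2; do python3 -m handwheel '[[-1,0,0,0,0,0,0.015]]' >/dev/null; python3 r.py; done; for i in 1 2 3 4 5; do python3 -m handwheel '[[-1,0,0,0,0,0,0]]' >/dev/null; python3 r.py; done
```

```text
24.72 yaw 92.2 T [-0.204, -1.076, 0.233] F [4.7, -0.5, -3.4] [520.7, 118.6, 110.4]
24.8 yaw 92.2 T [-0.262, -1.111, 0.23] F [4.3, -0.5, -3.2] [520.7, 118.6, 110.4]
24.88 yaw 92.2 T [-0.289, -1.206, 0.245] F [4.5, -0.8, -3.2] [520.7, 118.6, 110.4]
24.97 yaw 92.2 T [-0.329, -1.12, 0.239] F [4.4, -0.7, -3.0] [520.6, 118.6, 110.3]
25.05 yaw 92.2 T [-0.297, -1.161, 0.24] F [5.1, -1.3, -2.3] [520.7, 118.6, 110.4]
25.13 yaw 92.2 T [-0.26, -1.263, 0.209] F [4.5, -2.0, -2.0] [520.6, 118.6, 110.4]
25.22 yaw 91.3 T [-0.325, -1.245, 0.244] F [4.3, -1.5, -3.0] [520.7, 118.6, 110.3]
25.3 yaw 90.4 T [-0.352, -1.233, 0.308] F [5.7, -0.8, -3.2] [520.7, 118.6, 110.4]
25.38 yaw 90.4 T [-0.413, -1.282, 0.269] F [5.2, -2.3, -2.5] [520.7, 118.6, 110.4]
25.47 yaw 90.4 T [-0.352, -1.243, 0.287] F [4.9, -1.3, -3.0] [520.6, 118.6, 110.4]
25.55 yaw 90.4 T [-0.301, -1.283, 0.304] F [4.1, -1.2, -2.3] [520.7, 118.6, 110.4]
25.63 yaw 90.4 T [-0.328, -1.215, 0.321] F [4.9, -0.8, -2.9] [520.7, 118.6, 110.4]
25.72 yaw 90.4 T [-0.344, -1.191, 0.307] F [5.2, -1.4, -3.0] [520.7, 118.6, 110.4]
```

The moment jumped to ≈0.29 with the joint closed: stiff. Stop; ease the driver back a touch and lift it straight out.

```bash
python3 -m handwheel '[[-1,0,0,0,0,0,-0.03],[-1,0,0,-0.1,0,0,0],[-1,0,0,-0.3,0,0,0],[-1,0,0,-0.5,0,0,0]]'; python3 -m handwheel '[[-1,0,0,-1.5,0,0,0],[-1,0,0,-3,0,0,0],[-1,0,0,-3,0,0,0],[-1,0,0,-1,0,0,0],[-1,0,0,0,0,0,0],[-1,0,0,0,0,0,0]]'
python3 - <<'E'
from slot import *
s=st();p=snapshot("wrist");save(p,'w9')
T=np.array(s['tool_pos']);c=proj(p,T-[0,0,64]).astype(int);print('tip exp',c)
print(fit(p))
for q in ("driver_tip",):
    print([(np.round(a["location"],1).tolist(),round(a["conf"],2),np.round(proj(p,a["location"])).tolist()) for a in place_of(p,q)[:2]])
np.set_printoptions(linewidth=220);v=p["image"].astype(int).sum(2);print(v[c[1]-14:c[1]+16:2,c[0]-22:c[0]+24:2])
E
```

```text
time: 26.05
tool_pos: [519.5, 118.9, 117.5]
tcp_rot: [-179.9, -0.0, 92.1]
ft_force: [-0.4, -0.2, -0.7]
finger_gap: 19.5
grip_force: 91.8
time: 26.55
tool_pos: [520.1, 118.8, 203.8]
tcp_rot: [-180.0, -0.0, 92.2]
ft_force: [-0.6, -0.5, -1.8]
finger_gap: 18.9
grip_force: 91.9
{'time': 26.55, 'joint_pos': [7.346, -2.665, 96.258, 0.022, 86.44, 5.189], 'tool_pos': [520.143, 118.822, 203.841], 'tcp_rot': [-179.965, -0.018, 92.155], 'ft_force': [-0.569, -0.541, -1.753], 'wrist_torque': [0.009, -0.009, -0.006], 'grip_force': 91.87, 'finger_gap': 18.934}
tip exp [255 195]
[(np.float64(53.08), [-0.28, 0.19], np.float64(-76.3), [3.2, 14.3])]
[([518.9, 113.5, 139.9], 0.82, [254.0, 203.0])]
[[329 320 329 413 654 727 735 735 741 744 741 741 741 741 741 739 739 739 738 729 647 420 326]
 [414 323 326 327 421 627 725 735 737 738 738 739 741 741 741 741 741 739 727 648 424 332 324]
 [609 347 325 327 338 380 600 713 728 735 733 733 733 738 738 733 723 673 528 382 333 327 322]
 [664 557 359 322 319 329 351 498 572 625 617 541 551 673 660 577 530 426 331 329 323 329 429]
 [651 644 551 418 326 330 326 323 
[... 311 characters left out ...]
5 275 361 605 654 657 660 661 664]
 [682 682 679 680 677 678 676 678 674 655 651 618 617 566 394 368 376 472 652 662 663 660 659]
 [675 681 684 685 682 682 683 684 673 540 474 464 442 408 366 386 387 435 650 665 675 674 674]
 [675 678 678 675 671 668 668 680 649 478 465 459 441 405 365 387 395 404 464 508 663 676 681]
 [676 676 676 676 675 675 675 678 643 470 461 459 445 406 359 377 380 383 383 392 456 497 653]
 [677 677 677 678 677 677 678 677 642 468 463 452 434 395 346 379 385 383 385 385 386 386 480]
 [675 676 677 679 680 680 681 680 636 460 449 362 339 330 321 377 385 389 386 388 388 386 398]
 [659 663 661 663 677 683 682 678 611 398 369 321 311 310 307 364 391 389 392 390 386 390 390]]
```

Run:
```python
from h import *
np.set_printoptions(linewidth=220)
p=snapshot("wrist");v=p["image"].astype(np.float32).sum(2)
u=np.array([0.059,0.998]);x=np.array([0.998,-0.059]);f0=np.array([518,81.75])
for d in list(range(-72,75,8)):
    print(d,proj(p,[*(f0+x*d),50]).round(),np.array([cv2.getRectSubPix(v,(1,1),tuple(map(float,proj(p,[*(f0+x*d+u*t),50]))))[0,0] for t in np.arange(-5,5.1,0.5)]).astype(int))
```

```text
-72 [180. 196.] [677 677 676 675 673 672 671 672 674 675 676 676 675 675 675 676 677 675 673 670 666]
-64 [188. 197.] [677 676 675 674 673 672 671 672 672 671 669 667 665 666 667 672 677 676 676 672 667]
-56 [197. 198.] [676 676 675 674 672 671 671 672 673 673 672 671 671 673 675 678 679 677 674 671 668]
-48 [205. 198.] [678 677 675 674 674 673 673 673 674 674 672 671 672 674 676 679 679 679 676 673 669]
-40 [213. 199.] [679 677 676 675 673 673 673 675 676 677 677 677 677 678 679 680 680 679 677 674 670]
-32 [221. 200.] [678 676 674 674 673 672 672 673 673 673 673 673 673 675 677 680 681 680 678 675 672]
-24 [229. 201.] [677 677 676 676 675 674 674 674 674 673 672 671 671 674 677 680 681 680 679 676 673]
-16 [238. 201.] [677 677 676 675 674 674 674 675 675 674 672 670 672 674 678 682 682 682 679 676 673]
-8 [246. 202.] [679 678 676 675 675 675 675 675 676 676 675 676 677 679 681 683 683 683 681 679 675]
0 [254. 203.] [367 379 392 410 428 442 455 460 465 463 460 459 458 459 460 461 462 464 465 480 499]
8 [262. 204.] [328 334 338 341 347 352 354 356 357 358 360 360 362 366 370 374 377 377 377 378 379]
16 [270. 204.] [386 386 385 385 383 382 382 382 382 383 379 376 380 383 390 396 425 460 517 583 623]
24 [278. 205.] [388 390 393 401 410 412 415 414 411 418 435 470 526 575 612 643 659 672 676 679 677]
32 [286. 206.] [527 585 628 653 672 675 677 676 675 674 674 674 675 677 680 682 683 683 682 680 678]
40 [295. 207.] [680 680 679 679 679 679 678 678 675 672 669 666 665 667 670 676 681 682 682 679 676]
48 [303. 208.] [681 681 682 682 682 681 680 678 676 673 669 665 667 670 674 678 679 680 680 680 678]
56 [311. 208.] [681 682 682 681 681 680 680 678 675 672 668 666 667 669 673 677 678 679 679 678 675]
64 [319. 209.] [681 680 680 682 682 681 679 678 676 675 674 673 672 675 677 678 679 679 679 677 675]
72 [327. 210.] [683 683 683 683 682 682 680 678 674 670 666 663 661 664 668 673 677 677 677 676 674]
```

The joint line stays invisible across the whole width: closed. Turning back to the original yaw and carrying the driver to the rack.

```bash
python3 -m handwheel '[[-1,0,0,0,0,0,-0.122],[-1,0,0,0,0,0,-0.123],[-1,0,0,0,0,0,-0.123],[-1,0,0,0,0,0,-0.123],[-1,0,0,0,0,0,-0.123],[-1,0,0,0,0,0,-0.123],[-1,0,0,0,0,0,-0.123],[-1,0,0,0,0,0,-0.123],[-1,0,0,0,0,0,-0.123],[-1,0,0,0,0,0,-0.123],[-1,0,0,0,0,0,-0.122],[-1,0,0,0,0,0,-0.122]]'; python3 -m handwheel '[[-1,-0.4,-1.8,0,0,0,0],[-1,-0.8,-3.5,0,0,0,0],[-1,-0.8,-3.5,0,0,0,0],[-1,-0.8,-3.5,0,0,0,0],[-1,-0.8,-3.5,0,0,0,0],[-1,-0.8,-3.5,0,0,0,0],[-1,-0.8,-3.5,0,0,0,0],[-1,-0.8,-3.5,0,0,0,0],[-1,-0.8,-3.5,0,0,0,0],[-1,-0.8,-3.5,0,0,0,0],[-1,-0.8,-3.5,0,0,0,0],[-1,-0.4,-2.2,0,0,0,0]]';  python3 -m handwheel '[[-1,0,0,0,0,0,0],[-1,0,0,0,0,0,0]]'
python3 - <<'E'
from h import *
np.set_printoptions(linewidth=220)
s=st();p=snapshot("wrist");save(p,'w10')
T=np.array(s['tool_pos']);c=proj(p,T-[0,0,64]).astype(int);print('tip exp',c,'hole exp',proj(p,[585,-276,75]))
v=p["image"].astype(int).sum(2);print(v[150:225:3,222:294:3])
E
```

```text
time: 27.7
tool_pos: [519.4, 118.5, 202.1]
tcp_rot: [-180.0, -0.2, 176.9]
ft_force: [-0.0, 0.2, -1.3]
finger_gap: 18.8
grip_force: 91.8
time: 28.7
tool_pos: [583.9, -278.9, 201.7]
tcp_rot: [180.0, -0.2, 176.5]
ft_force: [0.0, 0.7, -0.3]
finger_gap: 19.2
grip_force: 91.8
time: 28.87
tool_pos: [583.8, -276.8, 201.7]
tcp_rot: [179.9, -0.2, 176.4]
ft_force: [0.7, 1.1, -0.5]
finger_gap: 19.1
grip_force: 91.8
{'time': 28.867, 'joint_pos': [-29.916, 14.998, 77.554, 0.008, 87.679, -116.345], 'tool_pos': [583.815, -276.787, 201.654], 'tcp_rot': [179.89, -0.203, 176.429], 'ft_force': [0.652, 1.058, -0.513], 'wrist_torque': [-0.03, -0.01, 0.017], 'grip_force': 91.83, 'finger_gap': 19.083}
tip exp [256 195] hole exp [256.78362142 174.70140744]
[[589 589 589 584 588 588 574 569 602 613 609 597 581 578 583 588 591 583 575 568 572 577 440 309]
 [590 591 590 584 585 589 578 565 597 611 610 598 582 578 585 587 590 582 576 564 568 577 501 319]
 [588 588 589 584 584 591 580 569 576 596 610 603 586 576 583 586 589 583 578 567 570 574 531 320]
 [590 586 589 589 583 592 580 569 568 585 610 604 586 579 580
[... 1417 characters left out ...]
8 570]
 [310 309 324 326 324 328 323 322 496 562 423 420 486 567 592 581 581 579 578 569 560 526 491 436]
 [302 308 318 330 327 327 324 319 499 559 424 417 419 503 567 526 489 419 365 341 320 315 316 311]
 [310 310 313 331 322 326 324 317 455 480 367 365 361 371 320 301 299 299 297 297 297 298 297 296]
 [296 294 296 369 311 291 291 295 303 401 484 497 493 501 394 307 315 302 302 302 304 306 303 305]
 [294 293 286 287 293 301 255 185 146 198 211 221 225 207 165 168 248 342 302 299 295 301 300 306]
 [316 318 312 313 312 268 124 120 122 128 135 140 140 147 150 149 153 199 352 323 316 323 321 322]
 [315 312 317 313 301 174 124 127 122 131 136 143 144 146 147 148 150 162 432 351 312 314 312 311]]
```

The hole shows at ≈(257,174) as expected, with the blade's tip on line (256,194). Correct by 1 mm and lower to just above the hole.

```bash
python3 -m handwheel '[[-1,-0.06,0.04,2,0,0,0],[-1,-0.06,0.03,2,0,0,0],[-1,0,0,1,0,0,0],[-1,0,0,0.5,0,0,0],[-1,0,0,0,0,0,0],[-1,0,0,0,0,0,0],[-1,0,0,0,0,0,0]]'; python3 r.py
```

```text
time: 29.5
tool_pos: [587.0, -275.4, 150.8]
tcp_rot: [-180.0, 0.1, 176.6]
ft_force: [-0.0, -0.5, -0.6]
finger_gap: 18.8
grip_force: 91.8
29.5 yaw 176.6 T [-0.014, -0.037, 0.005] F [-0.0, -0.5, -0.6] [587.0, -275.4, 150.8]
```

```bash
python3 -m handwheel '[[-1,0.19,-0.08,0.3,0,0,0],[-1,0,0,0,0,0,0],[-1,0,0,0,0,0,0],[-1,0,0,0,0,0,0]]'; python3 r.py
```

```text
time: 29.83
tool_pos: [584.4, -276.1, 146.6]
tcp_rot: [-180.0, 0.0, 176.6]
ft_force: [-0.3, -0.8, -1.5]
finger_gap: 19.0
grip_force: 91.8
29.83 yaw 176.6 T [0.005, 0.008, -0.05] F [-0.3, -0.8, -1.5] [584.4, -276.1, 146.6]
```

```bash
python3 -m handwheel '[[-1,-0.05,0,0.4,0,0,0],[-1,0,0,0.5,0,0,0],[-1,0,0,0.5,0,0,0],[-1,0,0,0,0,0,0]]'; python3 r.py; python3 -m handwheel '[[-1,0,0,0.8,0,0,0],[-1,0,0,0.8,0,0,0],[-1,0,0,0,0,0,0]]'
```

```text
time: 30.17
tool_pos: [584.0, -275.5, 130.2]
tcp_rot: [179.9, -0.1, 176.6]
ft_force: [-0.4, 0.8, -2.0]
finger_gap: 18.7
grip_force: 91.8
30.17 yaw 176.6 T [0.021, 0.003, -0.011] F [-0.4, 0.8, -2.0] [584.0, -275.5, 130.2]
time: 30.42
tool_pos: [583.6, -275.3, 113.5]
tcp_rot: [179.9, -0.2, 176.6]
ft_force: [-1.1, 0.9, -1.3]
finger_gap: 19.4
grip_force: 91.8
```

Entering freely. Lower on.

```bash
python3 -m handwheel '[[-1,-0.05,-0.03,1,0,0,0],[-1,0,0,1,0,0,0],[-1,0,0,0.8,0,0,0],[-1,0,0,0.4,0,0,0],[-1,0,0,0,0,0,0],[-1,0,0,0,0,0,0]]'; python3 r.py
```

```text
time: 30.92
tool_pos: [585.1, -276.2, 83.8]
tcp_rot: [180.0, -0.0, 176.6]
ft_force: [0.4, 0.5, -1.5]
finger_gap: 19.0
grip_force: 92.0
30.92 yaw 176.6 T [0.011, -0.007, -0.067] F [0.4, 0.5, -1.5] [585.1, -276.2, 83.8]
```

```bash
python3 -m handwheel '[[-1,0,0,0.3,0,0,0],[-1,0,0,0.3,0,0,0],[-1,0,0,0.1,0,0,0],[-1,0,0,0,0,0,0]]'; python3 -m handwheel '[[-1,0,0,0.1,0,0,0],[-1,0,0,0,0,0,0]]'
```

```text
time: 31.25
tool_pos: [585.3, -276.3, 77.0]
tcp_rot: [180.0, -0.0, 176.6]
ft_force: [-0.1, -0.2, -0.9]
finger_gap: 19.1
grip_force: 92.0
time: 31.42
tool_pos: [585.4, -276.4, 76.3]
tcp_rot: [-180.0, 0.0, 176.6]
ft_force: [-0.3, -0.5, -1.9]
finger_gap: 18.8
grip_force: 92.0
```

```bash
python3 -m handwheel '[[-1,0,0,0.1,0,0,0],[-1,0,0,0,0,0,0]]';python3 -m handwheel '[[-1,0,0,0.07,0,0,0],[-1,0,0,0,0,0,0]]'
```

```text
time: 31.58
tool_pos: [585.3, -276.3, 75.2]
tcp_rot: [-180.0, -0.0, 176.6]
ft_force: [-0.0, 0.9, -0.8]
finger_gap: 19.3
grip_force: 92.0
time: 31.75
tool_pos: [585.4, -276.4, 75.0]
tcp_rot: [-180.0, 0.0, 176.6]
ft_force: [-0.8, 0.9, 0.3]
finger_gap: 19.1
grip_force: 92.5
```

Collar is on the rack. Let go, rise, and verify.

```bash
python3 -m handwheel '[[-0.4,0,0,0,0,0,0],[0,0,0,0,0,0,0],[1,0,0,0,0,0,0],[1,0,0,0,0,0,0],[1,0,0,0,0,0,0],[1,0,0,0,0,0,0],[1,0,0,-1,0,0,0],[1,0,0,-3,0,0,0],[1,0,0,-4,0,0,0],[1,0,0,-4,0,0,0],[1,0,0,-2,0,0,0]]'; python3 -m handwheel '[[1,-2.5,0,0,0,0,0],[1,-2.7,0,0,0,0,0],[1,-2.5,0,0,0,0,0],[1,0,0,0,0,0,0],[1,0,0,0,0,0,0],[1,0,0,0,0,0,0]]'
python3 - <<'E'
from h import *
s=sense();p=snapshot("wrist")
for P in (p,snapshot("scene"),snapshot("top")):
  for q in ("driver_handle","driver","awl","punch"):
    print(q,[(np.round(a["location"]).tolist(),round(a["conf"],2)) for a in place_of(P,q)[:3]])
u,v=proj(p,[585,-276,151]).astype(int);print(u,v)
w=p["image"].astype(int).sum(2);np.set_printoptions(linewidth=200);print(w[v-36:v+37:4,u-30:u+31:4])
P=snapshot("top");print([(q,np.round(place_of(P,q)[0]["location"]).tolist()) for q in("rail_batten","cam","wax_tin") if place_of(P,q)])
E
```

```text
time: 32.67
tool_pos: [587.1, -277.3, 221.8]
tcp_rot: [-179.8, 0.4, 176.6]
ft_force: [0.8, -1.2, 0.5]
finger_gap: 85.4
grip_force: 0.0
time: 33.17
tool_pos: [661.9, -280.9, 214.8]
tcp_rot: [-180.0, -0.0, 176.6]
ft_force: [-0.4, -0.6, 0.2]
finger_gap: 85.6
grip_force: 0.0
driver_handle [([585.0, -278.0, 116.0], 0.66)]
driver [([586.0, -273.0, 75.0], 0.86)]
awl []
punch []
driver_handle [([789.0, 27.0, 3.0], 0.66), ([515.0, -188.0, 99.0], 0.61), ([586.0, -279.0, 114.0], 0.47)]
driver [([587.0, -275.0, 77.0], 0.78), ([692.0, -320.0, -2.0], 0.55), ([514.0, -185.0, 64.0], 0.54)]
awl [([511.0, -283.0, 73.0], 0.44), ([525.0, 114.0, 49.0], 0.41)]
punch [([436.0, -292.0, 74.0], 0.73)]
driver_handle [([584.0, -276.0, 116.0], 0.61), ([509.0, -185.0, 105.0], 0.43)]
driver [([513.0, -186.0, 66.0], 0.66), ([585.0, -278.0, 75.0], 0.51)]
awl [([695.0, -318.0, 4.0], 0.67), ([512.0, -288.0, 68.0], 0.42)]
punch [([376.0, 419.0, -1.0], 0.35)]
256 80
[[313 308 312 298 303 492 598 582 572 572 580 579 570 560 562 560]
 [310 309 313 303 298 576 598 585 571 574 581 581 571 559 562 565]
 [311 312 313 302 318 
[... 522 characters left out ...]
2 308 310 144 140 155 222 303 307 279 291 573 569 562 563]
 [314 310 310 309 146 144 144 285 298 288 271 272 575 572 564 561]
 [316 311 312 307 157 146 206 282 281 294 288 270 575 570 568 562]
 [315 310 314 309 150 141 172 275 290 304 294 296 576 570 568 560]
 [321 313 317 307 217 140 237 255 263 275 266 430 573 570 568 558]
 [311 312 316 309 311 221 241 259 270 269 454 569 574 570 569 559]
 [490 500 361 361 578 578 563 571 599 594 572 572 573 572 569 561]
 [476 581 579 581 576 578 569 570 594 594 576 572 572 572 570 560]
 [317 583 579 580 573 584 572 567 589 596 574 558 524 483 388 334]]
[('rail_batten', [514.0, 25.0, 68.0]), ('cam', [695.0, -320.0, 4.0]), ('wax_tin', [570.0, 166.0, 50.0])]
```

The driver stands upright in its own hole (handle top square and centred as before), the joint is closed, and the robot touches nothing.

```bash
python3 -c "
from bench import hand_in;print(hand_in())"
```

```text
the job is handed in; nothing more can be done
None
```

The job is handed in, at about 33 s: the board was slid to the buffers and let go, and the cam turned until no joint line showed; the screwdriver is back upright in its own hole and released. I stopped at about 0.30 N m (noisy single readings up to 0.32), slightly past the 0.24–0.28 closed band but under the 0.34 limit.

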